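# Hang a microplate shaker's retaining gate on its hinge pin

## Task

Hang the retaining gate on the microplate shaker. Take the red-handled hinge pin out of the tube rack and work it down through the gate's eye and the adjustable lug underneath, shifting the gate and finding the lug's hole by feel without ever forcing the pin, until its collar sits fully home on the eye. Leave the gate swung in along the fronts of the two plates, with plates, tubes and the rest of the bench undisturbed.

Things in the scene. Friction and masses are not known exactly. Their poses are not given: they have to be found in the camera images.
- shaker: Bench-top microplate shaker, white and blue, fixed. Origin: centre of its underside; x to its rear, y to its left seen from the robot. Black deck 220 mm (x) by 300 mm (y), top 115 mm above the bench. Two plate nests with 5 mm high grey rails at sides and back, open in front; the plates' front faces are at x = -29 mm.
- slot_mid (a point): Middle of the lug's slot in the deck, at deck height; axes as the shaker's. In the slot a steel lug, 34 (x) by 52 by 20 mm thick, top flush with the deck, has a vertical sharp-edged through hole 9.6 mm wide. Hole centre: on the slot's line (x = 0 here), at y anywhere from -12 to 12 mm: it is clamped there, not measured, does not shift, and the gate's eye covers it. 9 mm free below.
- gate: Loose aluminium retaining gate, about 180 g, lying flat on deck and lug, free to slide and turn. Origin: centre of the underside of its hinge eye, a round knuckle 30 mm wide, 14 mm high, vertical through hole 9.6 mm. A flat bar 12 mm wide, 14 mm high runs from it along the gate's +y. The eye starts within 9 mm (y) and 2 mm (x) of the slot's middle, as a rule not over the lug's hole.
- bar_end (a point): Top of the gate bar near its free end (red dot), 215 mm along +y from the eye's centre, 14 mm above the deck. At the start the bar is swung out by 0.1 to 0.2 rad (positive yaw from the shaker, end towards the robot). Swung in, the gate's y is parallel to the shaker's y; 1.5 mm is then left between bar and plates.
- pin: Hinge pin, 50 g, upright in the rack, never to be pressed harder than 30 N. Origin: centre of the underside of its steel collar, on the axis; z up. Collar 20 mm wide, 4 mm thick; above it a red round grip 16 mm wide up to 36 mm over the origin. Below, a shaft 8 mm wide, 37 mm long, its end bevelled over 0.8 mm to 5.4 mm. Fully home the collar rests on the eye, the tip 3 mm out under the lug.
- rack: Blue tube rack, fixed, 60 mm (x) by 110 mm (y) by 45 mm high, origin at the centre of its underside. Eight holes 11.2 mm wide, 41 mm deep, at x -13 and 13, y -39, -13, 13, 39 mm. The pin's collar rests on the rack's top at x -13, y -39; tubes stand at y 13 and 39, so the pin can be gripped across the rack's x.
- plate_right: Clear 96-well plate, loose, 127.8 by 85.5 by 14.4 mm, on the deck in the right-hand nest; origin at the centre of its underside. To be left in place.
- plate_left: The same in the left-hand nest.
- tube1: Capped 1.5 ml tube in the rack (white cap 13.6 mm wide, 5 mm above the rack). Origin: underside of the cap. Bystander.
- tube2: The same with a yellow cap. Bystander.
- tube3: The same with a green cap. Bystander.
- bottle: Amber bottle, 72 mm wide, 150 mm high, origin at its underside. Bystander.
- beaker: Glass beaker, 68 mm wide, 85 mm high, origin at its underside. Bystander.
- tip_box: Grey pipette-tip box with a yellow deck, 85 by 125 by 55 mm, origin at its underside. Bystander.
- marker: White marker pen with a blue cap, 140 mm long along its x, 14 mm thick, lying on the bench. Bystander.

How it is judged:
By the outcome, as a careful person would: the job done as asked, in the order asked, and still so for the second after the job is handed in, with the robot touching nothing.
It also fails if it takes over 67 s, if anything falls off the work surface, if the arm or the gripper's body presses on something with over 40 N, if the wrist force passes 120 N, or if a joint passes its speed limit or range.

## Robot

A 6-joint arm with a two-finger parallel gripper is mounted at the origin on the work surface. World frame = base frame: x ahead of the robot, y to its left, z up, the work surface at z = 0. Lengths are in m, angles in rad, forces in N, time in s.
With the tool pointing down it reaches from about 0.35 to 0.975 m from the base axis. Payload 4.9 kg.
Tool frame: the origin (TCP) lies midway between the tips of the shut fingers; the grasp point (between the pads) lies 19 mm behind it; z points along the fingers, y is the direction in which the jaws open and shut (so a half turn about z gives the same grasp; the last joint's range is limited). The gripper opens to 85 mm and grips with 20 to 120 N. Pads are 22 mm wide; open, the fingers measure 114 mm over their backs; the gripper's body (76 mm by 85 mm) begins 54 mm behind the grasp point. The pads swing forward as they close: fully open they stand 13 mm farther back than shut.
Start: joints at [1.173, 0.053, 1.613, -0, 1.476, -0.119], TCP at [0.172, 0.601, 0.192] pointing down, gripper open.
Joint ranges: [-3.01, 3.01], [-1.01, 2.22], [0.06, 2.58], [-1.02, 4.17], [0.09, 2.62], [-3.14, 3.14]. Speed limits (rad/s): [2.57, 2.57, 3.14, 3.14, 3.14, 3.14].

## Interface

Orientations are given as a rotation vector (axis times angle).
In Python, from cell import sense, capture, close_job gives the robot as it stands.
- The arm moves only by the shell command python3 -m creep 'ROWS' [OPENING] [FORCE]. ROWS is JSON, a list of rows, each a list of 4 numbers: the shift along the tool's x, y, z in cm, then the turn about the tool's z in degrees. A call has 1 to 8 rows; each row shifts and turns the commanded pose from where the row before left it, along the tool's axes as they then stand; what a row does not reach is not made up. A row lasts 1/8 s, in which the tool goes at most 62.5 mm and 10.7 degrees, less where a joint would pass 70% of its speed; a pose out of reach is approached as far as the arm can. A call is refused whole if a number of a shift passes 6.25 or a number of a turn 10.7, either way. A call with a gripper value outside its range is refused whole. OPENING is the closure, from 0 (fully open) to 1 (shut), set as the call begins (- or left out, the last holds). The fingers move at their own pace and stop on an object; FORCE is the grip in N (left out, the last holds). Time passes only in rows, so rows that do not move let the fingers close. It gives the time, the measured TCP pose, the force and the opening at its end, in the units of the state.
- sense(): the state, without advancing time (a new reading comes with each control period).
- capture(name): name is "scene" or "top"; returns a dict with "image" (384x512x3 uint8, blue, green, red), "mtx" (3x3 intrinsics, pixels), "rvec" (rotation vector, rad) and "tvec" (3), from world to camera coordinates, as OpenCV has them. Camera axes: x right, y down, z forward; pixel columns grow to the right and rows downward; lengths in m; the calibration is good to about 2 mm. A picture is of the moment at which its call begins. There is no depth.
- close_job(): hands the job in, once; it reports no verdict.
The state is a dict: "clock": time; "joint_positions": joint angles; "qvel": joint speeds; "joint_torque": joint torques, N m; "eef_pos": TCP position; "orientation": TCP orientation; "wrist_force": force on the tool from outside, world axes, zero at the start; "torque": the same for the moment, N m; "finger_gap": opening from 0.0 (shut) to 1.0 (fully open).
Only numpy, scipy, OpenCV 4.12 (cv2) and the standard library are available. Lean on these libraries where they do the work, as an engineer would, in place of code of your own. Each camera call takes 0.05 s, during which the arm holds its last target.

## Working session

There is one attempt and no reset: what is moved stays moved. The work goes in short steps, Python scripts to look and compute and a shell command to move; the robot and the scene stay as the last step left them, time stands still between calls to the robot, and variables do not carry over. Pictures are saved under pics/ and viewed, and the job is handed in when it is done.

```bash
ls; mkdir -p pics
python3 - <<'E'
from cell import sense,capture
import cv2,numpy as np,pickle
print(sense())
for n in("scene","top"):
    c=capture(n); cv2.imwrite(f"pics/{n}0.png",c["image"]); pickle.dump(c,open(f"{n}0.pkl","wb"))
    print(n,c["mtx"],c["rvec"],c["tvec"])
E
```

```text
pics
{'clock': 0.0, 'joint_positions': array([ 1.17297632e+00,  5.33676049e-02,  1.61430544e+00,  1.22999659e-05,
        1.47599236e+00, -1.19027229e-01]), 'qvel': array([ 0.00039629, -0.00147906,  0.00051413, -0.0012895 ,  0.00245209,
        0.00097463]), 'joint_torque': array([ 2.11390820e-04, -3.93682194e+01, -3.70175993e+01, -5.23785354e-05,
        6.88714266e-03,  3.89791367e-06]), 'eef_pos': array([0.17173361, 0.6002084 , 0.19074961]), 'orientation': array([-0.43643617, -3.11058124,  0.0031423 ]), 'wrist_force': array([-0.54480058,  1.09848076,  0.29076375]), 'torque': array([ 0.06989969,  0.03782437, -0.02403959]), 'finger_gap': 0.9997723477334622}
scene [[470.89070552   0.         254.47961709]
 [  0.         470.89070552 200.528708  ]
 [  0.           0.           1.        ]] [ 1.08449367  2.31545323 -1.11556078] [ 0.37800219 -0.18191551  1.56538906]
top [[478.46782172   0.         252.23241695]
 [  0.         478.46782172 188.26799886]
 [  0.           0.           1.        ]] [ 2.13787911 -2.17860881  0.15925344] [0.01906741 0.61149179 1.32754946]
```

View pics/scene0.png

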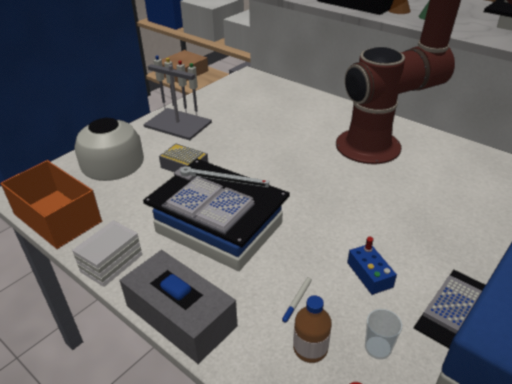

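View pics/top0.png

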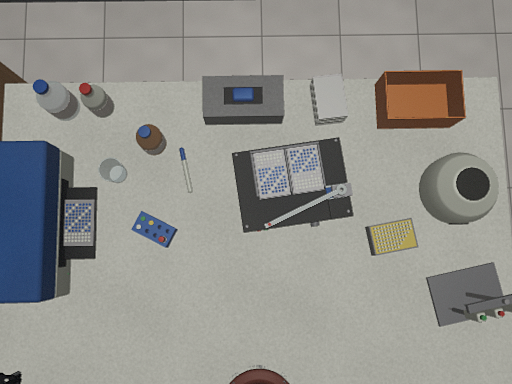

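```bash
cat > h.py <<'E'
import numpy as np,cv2,pickle
from scipy.spatial.transform import Rotation as R
def load(n): return pickle.load(open(n,"rb"))
def ray(c,uv,z):
    Rm=cv2.Rodrigues(c["rvec"])[0]; o=-Rm.T@np.ravel(c["tvec"])
    d=Rm.T@np.linalg.inv(c["mtx"])@np.array([uv[0],uv[1],1.])
    return o+d*(z-o[2])/d[2]
def proj(c,p):
    return cv2.projectPoints(np.array(p,float).reshape(-1,3),c["rvec"],c["tvec"],c["mtx"],None)[0].reshape(-1,2)
def tri(c1,u1,c2,u2):
    P=[]
    for c in(c1,c2): P.append(c["mtx"]@np.c_[cv2.Rodrigues(c["rvec"])[0],np.ravel(c["tvec"])])
    X=cv2.triangulatePoints(P[0],P[1],np.array(u1,float),np.array(u2,float)); return (X[:3]/X[3]).ravel()
def crop(c,x0,y0,x1,y1,f,name):
    im=c["image"][y0:y1,x0:x1]; cv2.imwrite(name,cv2.resize(im,None,fx=f,fy=f,interpolation=cv2.INTER_CUBIC))
E
python3 - <<'E'
from h import *
t=load("top0.pkl");s=load("scene0.pkl")
print(proj(t,[[0,0,0],[.172,.601,.19]]),ray(t,(258,380),0))
crop(t,225,130,365,240,5,"pics/t1.png"); crop(t,120,200,190,255,10,"pics/t2.png")
crop(s,140,155,295,260,5,"pics/s1.png"); crop(s,340,230,405,295,9,"pics/s2.png")
E
```

```text
[[259.10458418 408.65839198]
 [ 10.44284848 365.1696094 ]] [0.07617458 0.00144343 0.        ]
```

View pics/t1.png

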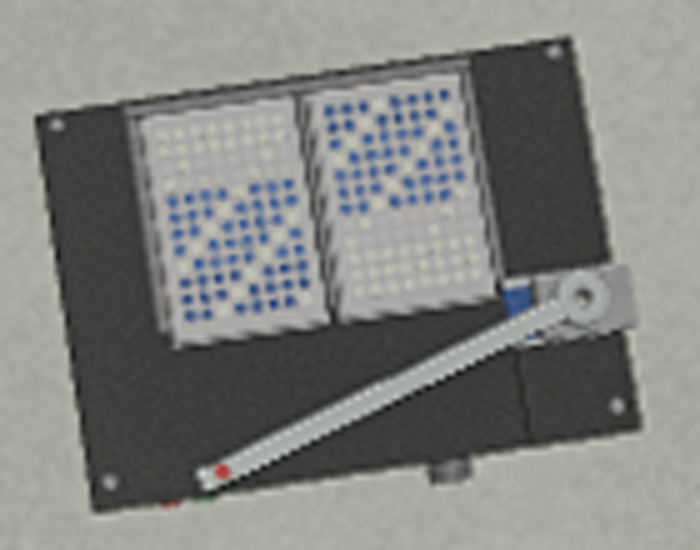

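View pics/t2.png

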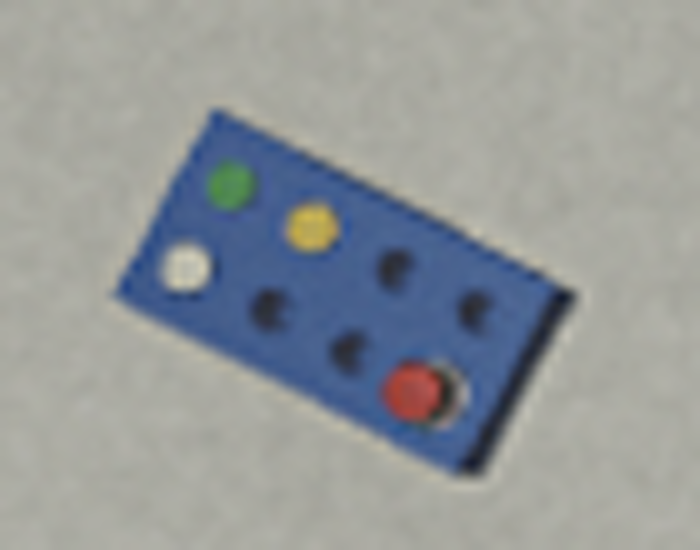

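View pics/s1.png

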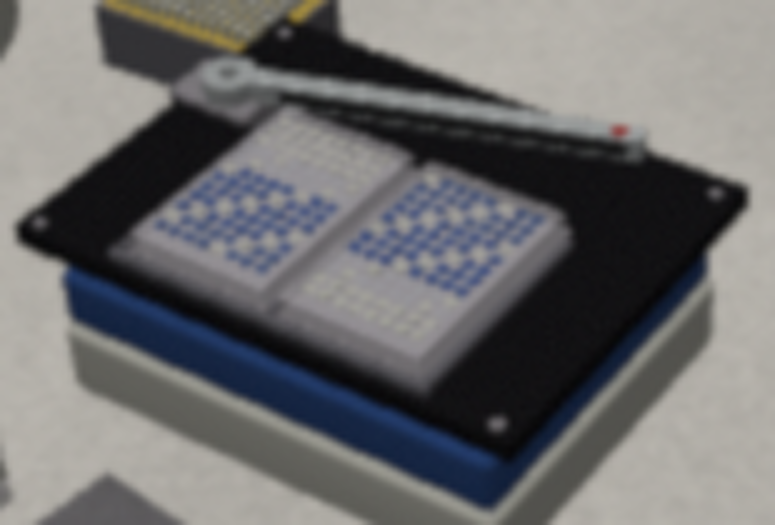

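View pics/s2.png

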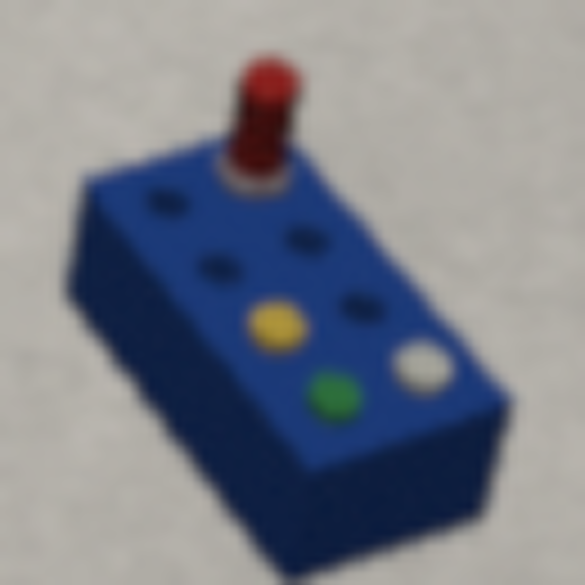

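Run:
```python
from h import *
t=load("top0.pkl");s=load("scene0.pkl")
hsv=cv2.cvtColor(t["image"],cv2.COLOR_BGR2HSV)
def cent(m,box):
    x0,y0,x1,y1=box; ys,xs=np.nonzero(m[y0:y1,x0:x1]); return np.array([xs.mean()+x0,ys.mean()+y0]),len(xs)
def red(h): return ((h[...,0]<8)|(h[...,0]>172))&(h[...,1]>110)&(h[...,2]>60)
hs=cv2.cvtColor(s["image"],cv2.COLOR_BGR2HSV)
print("redtop",cent(red(hsv),(155,230,170,245)),"bar red",cent(red(hsv),(262,220,275,230)))
print("red scene",cent(red(hs)&(hs[...,2]>110),(360,232,375,242)),cent(red(hs),(360,230,378,252)),"bar",cent(red(hs),(258,176,272,190)))
b=cv2.inRange(hsv,(105,120,90),(125,255,255)); m=np.zeros_like(b); m[200:255,120:190]=b[200:255,120:190]
m=cv2.morphologyEx(m,cv2.MORPH_CLOSE,np.ones((9,9)))
c=max(cv2.findContours(m,0,2)[0],key=cv2.contourArea); print("rack rect",cv2.minAreaRect(c),cv2.boxPoints(cv2.minAreaRect(c)).tolist())
for n,(u,v) in dict(green=(143.1,218.6),yellow=(151.2,222.8),white=(138.6,226.8),).items(): print(n,ray(t,(u-.45,v-.45),.05))
print("top",ray(t,cent(red(hsv),(155,230,170,245))[0],.081))
# deck corners in crop/5
for p in [(36,113),(570,38),(640,428),(95,512)]: print("deck",ray(t,(225+p[0]/5-.4,130+p[1]/5-.4),.115))
for n,p,z in [("eye",(584,296),.129),("dot",(222,472),.129)]: print(n,ray(t,(225+p[0]/5-.4,130+p[1]/5-.4),z))
for n,p,z in [("eyeS",(228,72),.129),("dotS",(620,131),.129)]: print(n,ray(s,(140+p[0]/5-.4,155+p[1]/5-.4),z))
for n,p,z in [("yelS",(278,325),.05),("greenS",(335,393),.05),("whiteS",(424,365),.05),("pintopS",(270,80),.081),("collarS",(255,172),.047)]: print(n,ray(s,(340+p[0]/9-.44,230+p[1]/9-.44),z))
```

```text
redtop (array([161.        , 238.82608696]), 23) bar red (array([269., 224.]), 5)
red scene (array([369.7, 238.5]), 20) (array([368.79166667, 241.91666667]), 48) bar (array([263., 181.]), 1)
rack rect ((153.20001220703125, 228.6000213623047), (38.460365295410156, 20.57182502746582), 26.56505012512207) [[131.40000915527344, 229.20001220703125], [140.6000213623047, 210.80001831054688], [175.00001525878906, 228.00003051757812], [165.8000030517578, 246.4000244140625]]
green [0.5313835 0.3171574 0.05     ]
yellow [0.5191572  0.29436147 0.05      ]
white [0.50861549 0.32948403 0.05      ]
top [0.47158635 0.25992765 0.081     ]
deck [0.70212328 0.0624465  0.115     ]
deck [ 0.73914244 -0.23161144  0.115     ]
deck [ 0.52380342 -0.25993743  0.115     ]
deck [0.48437768 0.03399342 0.115     ]
eye [ 0.59413961 -0.230092    0.129     ]
dot [ 0.50360538 -0.03369785  0.129     ]
eyeS [ 0.59468985 -0.23097031  0.129     ]
dotS [ 0.50404456 -0.03565108  0.129     ]
yelS [0.51981603 0.29356491 0.05      ]
greenS [0.5312501  0.31605911 0.05      ]
whiteS [0.50868723 0.32866852 0.05      ]
pintopS [0.47290032 0.25991126 0.081     ]
collarS [0.47209555 0.2602678  0.047     ]
```

Run:
```python
from h import *
t=load("top0.pkl");s=load("scene0.pkl")
crop(t,315,170,365,210,16,"pics/t3.png")
crop(s,165,155,215,190,16,"pics/s3.png")
# predicted deck points
a=np.radians(7.4);c0=np.array([.6124,-.0988])
def w(x,y,z): return [c0[0]+np.cos(a)*x-np.sin(a)*y,c0[1]+np.sin(a)*x+np.cos(a)*y,z]
for y in(-.09,-.1,-.11,-.12,-.13,-.14,-.15,-.16): print(y,((proj(t,w(-.0365,y,.115))-[315,170]+.5)*16)[0].round())
```

```text
-0.09 [196. 361.]
-0.1 [254. 352.]
-0.11 [312. 344.]
-0.12 [370. 335.]
-0.13 [428. 326.]
-0.14 [486. 318.]
-0.15 [544. 309.]
-0.16 [602. 301.]
```

View pics/t3.png

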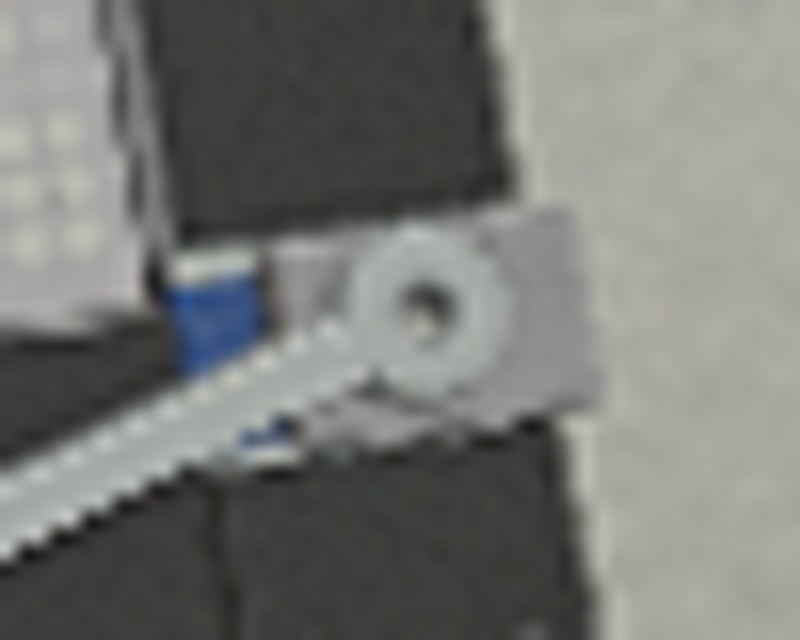

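View pics/s3.png

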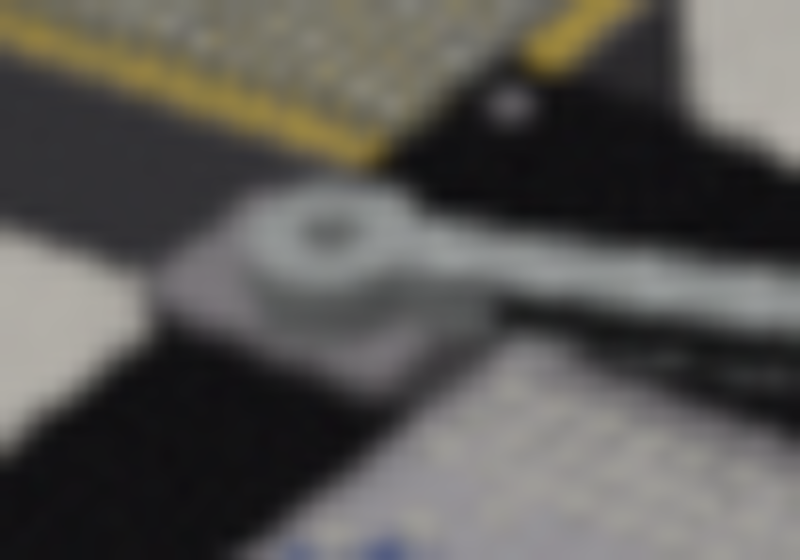

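```bash
cat >> h.py <<'E'
def go(x,y,z,az=None):
    from cell import sense
    s=sense(); M=R.from_rotvec(s["orientation"]).as_matrix()
    d=M.T@(np.array([x,y,z])-s["eef_pos"])*100
    a=np.degrees(np.arctan2(M[1,1],M[0,1]))
    print("t",round(s["clock"],2),"pos",(s["eef_pos"]*1e3).round(1),"tilt",(M[:2,2]*1e3).round(1),"az",round(a,2),"gap",round(s["finger_gap"],3),"F",s["wrist_force"].round(1),"T",s["torque"].round(2),"q6",round(s["joint_positions"][5],2))
    print("shift cm",d.round(2), "turn",None if az is None else round(((a-az+90)%180)-90,2))
E
python3 -m creep '[[0,0,0,-10],[0,0,0,-10],[0,0,0,-10],[0,0,0,-10],[0,0,0,-10],[0,0,0,-10],[0,0,0,-10],[0,0,0,-8.2]]'; python3 -c "
from h import go;go(.4721,.26,.14,152.2)"
```

```text
clock: 1.1
eef_pos: [0.1718, 0.6005, 0.1912]
orientation: [1.629, -2.685, 0.001]
wrist_force: [-0.6, 0.5, -0.8]
finger_gap: 1.002
t 1.1 pos [171.8 600.5 191.2] tilt [-0.5 -1.2] az 152.51 gap 1.002 F [-0.6  0.5 -0.8] T [ 0.   -0.03 -0.04] q6 -1.49
shift cm [ 16.33 -42.35   5.15] turn 0.31
```

```bash
python3 -m creep '[[1,-2.65,0.6,0.3],[2,-5.2,0.6,0],[2.2,-5.7,0.6,0],[2.2,-5.7,0.6,0],[2.2,-5.7,0.6,0],[2.2,-5.7,0.6,0],[2.2,-5.7,0.6,0],[2.33,-6,0.6,0]]' 0.5; python3 -c "
from h import go;go(.4721,.26,.05,152.2)"
```

```text
clock: 2.1
eef_pos: [0.4682, 0.2574, 0.1437]
orientation: [1.616, -2.694, -0.0]
wrist_force: [0.0, 0.3, 0.3]
finger_gap: 0.503
t 2.1 pos [468.2 257.4 143.7] tilt [-0.3  0. ] az 151.93 gap 0.503 F [0.  0.3 0.3] T [-0.    0.03 -0.05] q6 -2.29
shift cm [-0.41 -0.22  9.37] turn -0.27
```

```bash
python3 -m creep '[[0,0,0,0],[0,0,0,0]]'; python3 -c "
from h import *
from cell import capture
go(.4721,.26,.05,152.2)
for n in('top','scene'):
    c=capture(n);pickle.dump(c,open(n+'1.pkl','wb'))
crop(load('top1.pkl'),110,180,200,260,8,'pics/t4.png');crop(load('scene1.pkl'),320,200,420,300,6,'pics/s4.png')"
```

```text
clock: 2.35
eef_pos: [0.4671, 0.2592, 0.1438]
orientation: [1.615, -2.694, -0.001]
wrist_force: [0.1, -0.4, 0.6]
finger_gap: 0.5
t 2.35 pos [467.1 259.2 143.8] tilt [-1.1  0.1] az 151.89 gap 0.5 F [ 0.1 -0.4  0.6] T [-0.06  0.01 -0.01] q6 -2.28
shift cm [-0.31 -0.41  9.38] turn -0.31
```

View pics/s4.png

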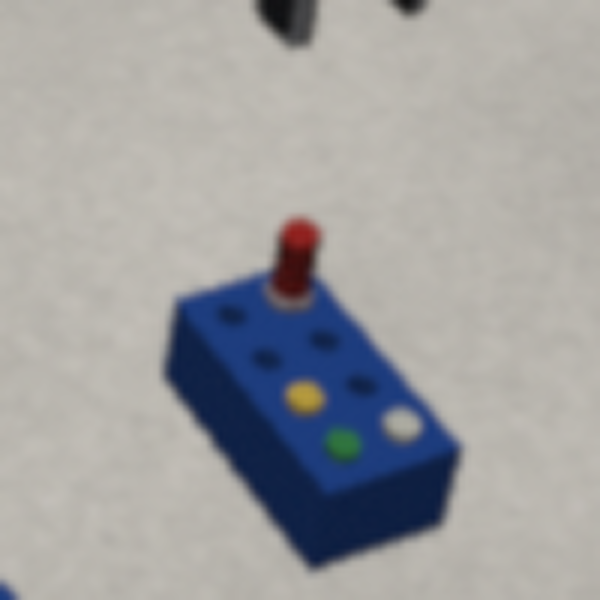

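View pics/t4.png

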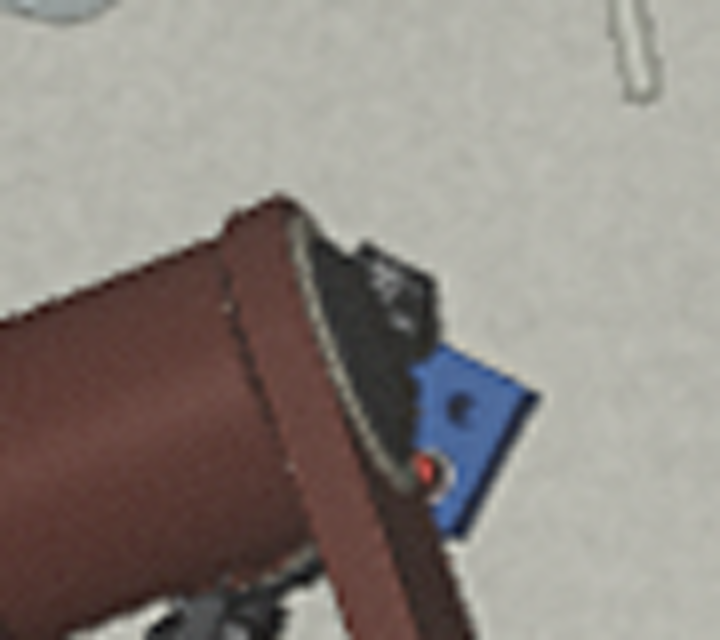

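```bash
python3 -m creep '[[-0.3,-0.4,0.4,-0.3],[0,0,2,0],[0,0,2.5,0],[0,0,2.2,0],[0,0,1.0,0],[0,0,0.7,0],[0,0,0.3,0],[0,0,0,0]]'; python3 -c "
from h import *
from cell import capture
go(.4721,.26,.05,152.2)
for n in('top','scene'):
    c=capture(n);pickle.dump(c,open(n+'1.pkl','wb'))
crop(load('top1.pkl'),110,180,200,260,8,'pics/t5.png');crop(load('scene1.pkl'),320,200,420,300,6,'pics/s5.png')"
```

```text
clock: 3.45
eef_pos: [0.4728, 0.2601, 0.0536]
orientation: [-1.623, 2.689, -0.0]
wrist_force: [-0.4, 0.3, -0.5]
finger_gap: 0.498
t 3.45 pos [472.8 260.1  53.6] tilt [0.8 0.3] az 152.23 gap 0.498 F [-0.4  0.3 -0.5] T [ 0.04  0.03 -0.01] q6 -2.29
shift cm [0.04 0.06 0.36] turn 0.03
```

View pics/s5.png

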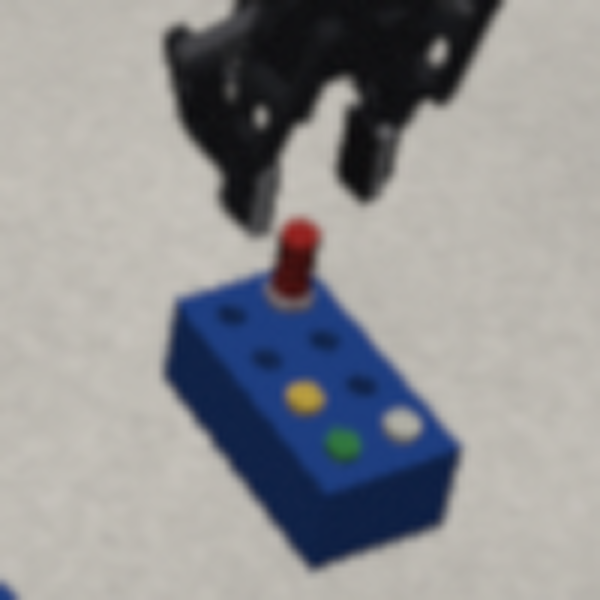

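```bash
python3 -c "
from h import *
s=load('scene1.pkl');t=load('top1.pkl')
p=np.array([.4728,.2601,.0536]);y=np.array([-.885,.466,0]);x=np.array([-.466,-.885,0])
for z in(0,.006,.03,.045):
  for k in(-.021,.021):
    q=p+k*y+[0,0,z];print(z,k,((proj(s,q)-[320,200]+.5)*6).round(),((proj(t,q)-[110,180]+.5)*8).round())
print(s['image'].shape, -cv2.Rodrigues(s['rvec'])[0].T@np.ravel(s['tvec']))
"
```

```text
0 -0.021 [[246. 299.]] [[454. 419.]]
0 0.021 [[337. 270.]] [[397. 528.]]
0.006 -0.021 [[248. 288.]] [[451. 419.]]
0.006 0.021 [[339. 259.]] [[394. 527.]]
0.03 -0.021 [[255. 243.]] [[439. 416.]]
0.03 0.021 [[348. 215.]] [[381. 526.]]
0.045 -0.021 [[260. 215.]] [[432. 414.]]
0.045 0.021 [[354. 186.]] [[373. 526.]]
(384, 512, 3) [1.25255118 0.58115248 0.84840979]
```

View pics/t5.png

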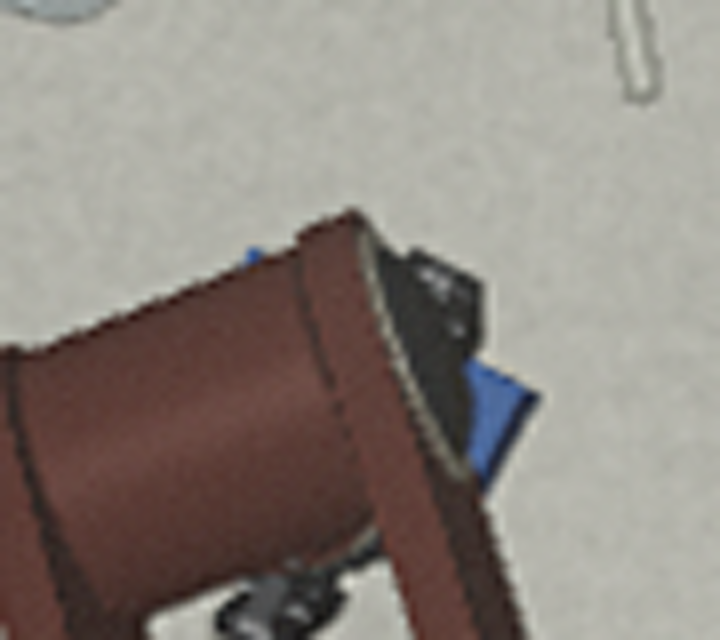

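```bash
python3 -c "
from h import *
from cell import capture,sense
go(.4721,.26,.05,152.2)
c=capture('scene');pickle.dump(c,open('scene2.pkl','wb'))
im=cv2.resize(c['image'][195:265,340:405],None,fx=8,fy=8,interpolation=cv2.INTER_CUBIC)
p=np.array([.4725,.2603,.0536]);y=np.array([-.885,.466,0])
for z,col in((0,(0,255,255)),(.013,(0,255,0)),(.03,(255,255,0))):
  for k in(-.021,.021,0):
    q=((proj(c,p+k*y+[0,0,z])[0]-[340,195]+.5)*8).astype(int);cv2.circle(im,tuple(int(v) for v in q),4,col,-1)
cv2.imwrite('pics/s6.png',im)"
```

```text
t 3.55 pos [473.1 260.2  54. ] tilt [1.3 0.5] az 152.23 gap 0.498 F [ 0.3 -0.5  0.2] T [-0.01 -0.02 -0.01] q6 -2.29
shift cm [0.06 0.08 0.4 ] turn 0.03
```

View pics/s6.png

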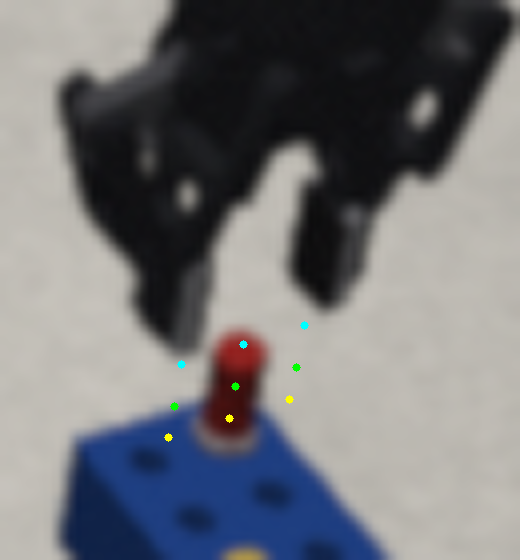

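```bash
python3 -c "
from h import *
s=load('scene2.pkl');t=load('top1.pkl')
p=np.array([.4725,.2603,.0536]);y=np.array([-.885,.466,0]);x=np.array([-.466,-.885,0])
for a,b in[((480,290),(65,90)),((420,250),(75,75)),((440,275),(80,90))]:
  X=tri(t,(110+a[0]/8-.5,180+a[1]/8-.5),s,(340+b[0]/8-.5,195+b[1]/8-.5));d=X-p;print(X,'k',d@y,'x',d@x,'z',d[2], (proj(t,X)-[110,180])*8,a)
"
python3 - <<'E'
from h import *
t=load('top1.pkl')
crop(t,130,200,185,262,9,'pics/t6.png')
E
```

```text
[0.52550375 0.21890825 0.19281464] k -0.06619687422758681 x 0.011931946214093228 z 0.1392146445535553 [[476.92187598 285.44202823]] (480, 290)
[0.53839746 0.23141875 0.21274486] k -0.07177791225237878 x -0.005148312695470591 z 0.15914485900039896 [[426.33133666 239.67123938]] (420, 250)
[0.53082953 0.22828413 0.20110476] k -0.06654103072455647 x 0.0011524847475028902 z 0.14750475887544132 [[442.67774679 266.94149419]] (440, 275)
```

View pics/t6.png

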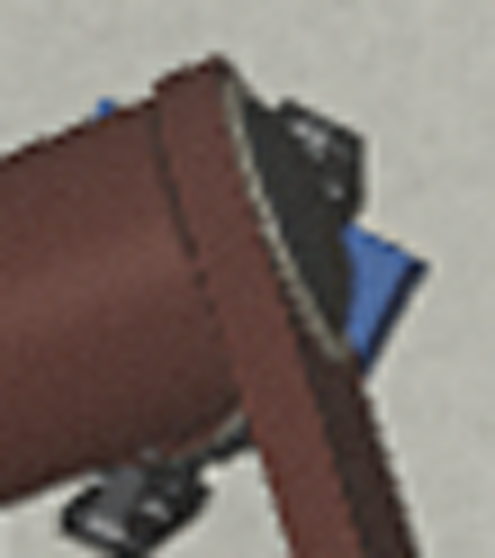

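```bash
python3 -m creep '[[0.05,0.07,0,0],[0,0,0,0],[0,0,0,0],[0,0,0,0]]' 0.75 20; python3 -c "
from h import *
from cell import capture,sense
go(.4721,.26,.05,152.2)
c=capture('scene');pickle.dump(c,open('scene2.pkl','wb'))
crop(c,340,195,405,265,8,'pics/s7.png')"
```

```text
clock: 4.1
eef_pos: [0.4716, 0.2598, 0.0532]
orientation: [-1.623, 2.69, 0.0]
wrist_force: [0.1, 0.7, 1.5]
finger_gap: 0.252
t 4.1 pos [471.6 259.8  53.2] tilt [0. 0.] az 152.22 gap 0.252 F [0.1 0.7 1.5] T [-0.04  0.01  0.  ] q6 -2.29
shift cm [-0.04 -0.03  0.32] turn 0.02
```

View pics/s7.png

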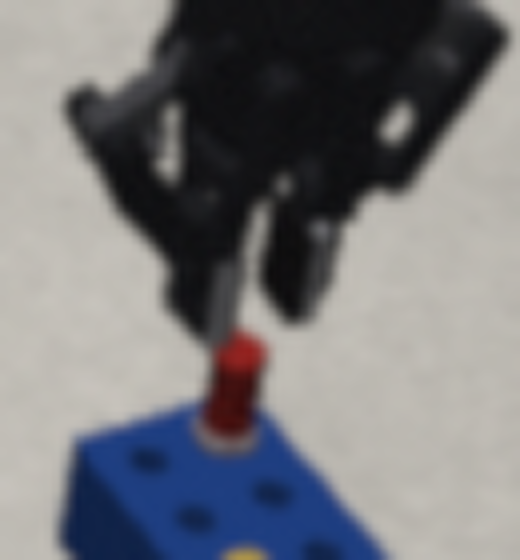

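```bash
python3 -c "
from h import *
t=load('top1.pkl');s=load('scene2.pkl')
for z in(.1,.15,.2,.25): print(z,ray(t,(155.1,236.2),z)[:2])
for z in(.05,.06,.07,.08,.085,.09,.1): print(z,ray(s,(340+258/8-.5,195+330/8-.5),z)[:2])
"
```

```text
0.1 [0.47831841 0.27246094]
0.15 [0.47642816 0.263023  ]
0.2 [0.47453791 0.25358507]
0.25 [0.47264765 0.24414714]
0.05 [0.42955159 0.24628672]
0.06 [0.43985957 0.25048087]
0.07 [0.45016756 0.25467503]
0.08 [0.46047554 0.25886919]
0.085 [0.46562954 0.26096627]
0.09 [0.47078353 0.26306335]
0.1 [0.48109151 0.26725751]
```

```bash
python3 -m creep '[[0,0,0,0],[0,0,0,0],[0,0,0.2,0],[0,0,0.2,0],[0,0,0.2,0],[0,0,0.2,0]]' 0.55 20; python3 -c "
from h import *
from cell import capture,sense
go(.4721,.26,.05,152.2)
c=capture('scene');pickle.dump(c,open('scene2.pkl','wb'))
crop(c,340,195,405,265,8,'pics/s8.png')"
```

```text
clock: 4.9
eef_pos: [0.4716, 0.2598, 0.045]
orientation: [1.623, -2.69, -0.0]
wrist_force: [0.3, 0.4, -0.0]
finger_gap: 0.449
t 4.9 pos [471.6 259.8  45. ] tilt [-0.2 -0.1] az 152.23 gap 0.449 F [ 0.3  0.4 -0. ] T [-0.07 -0.02 -0.05] q6 -2.29
shift cm [-0.04 -0.04 -0.5 ] turn 0.03
```

View pics/s8.png

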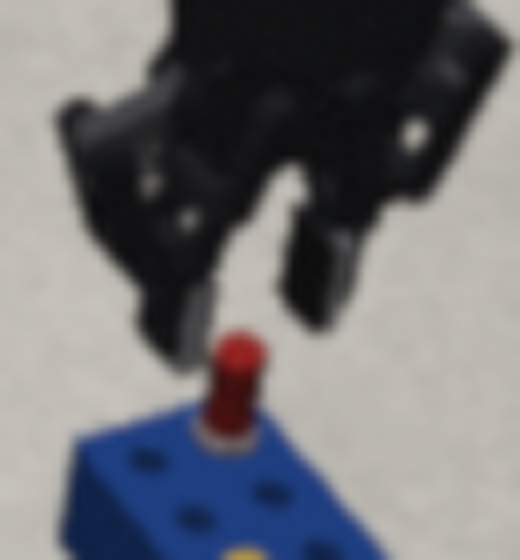

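```bash
python3 -m creep '[[0,0,0.4,0],[0,0,0.4,0],[0,0,0.4,0],[0,0,0.4,0],[0,0,0.3,0],[0,0,0.2,0],[0,0,0.1,0],[0,0,0,0]]' 0.55 20; python3 -c "
from h import *
from cell import capture,sense
go(.4721,.26,.02,152.2)
c=capture('scene');pickle.dump(c,open('scene2.pkl','wb'))
crop(c,340,195,405,265,8,'pics/s9.png')"
```

```text
clock: 5.95
eef_pos: [0.4716, 0.2598, 0.0232]
orientation: [1.623, -2.69, -0.0]
wrist_force: [-0.2, -0.4, 0.4]
finger_gap: 0.449
t 5.95 pos [471.6 259.8  23.2] tilt [-0.  0.] az 152.22 gap 0.449 F [-0.2 -0.4  0.4] T [-0.    0.03 -0.05] q6 -2.29
shift cm [-0.04 -0.03  0.32] turn 0.02
```

View pics/s9.png

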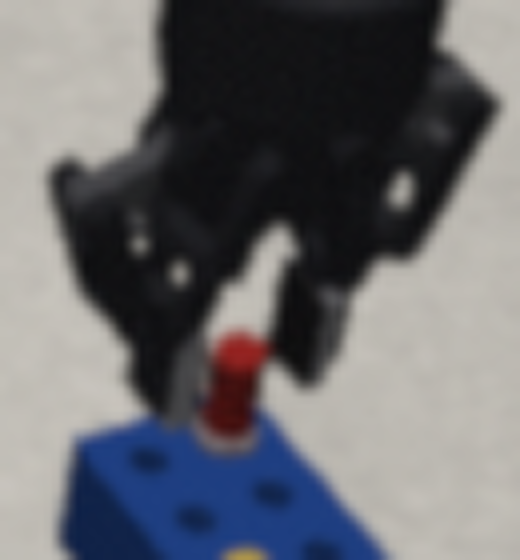

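```bash
python3 -m creep '[[0,0,0.3,0],[0,0,0,0],[0,0,0,0],[0,0,0,0],[0,0,0,0],[0,0,0,0]]' 1 60; python3 -c "
from h import *
from cell import capture,sense
go(.4721,.26,.02,152.2)
c=capture('scene');pickle.dump(c,open('scene2.pkl','wb'))
crop(c,340,195,405,265,8,'pics/s10.png')"
```

```text
clock: 6.75
eef_pos: [0.4715, 0.2598, 0.0201]
orientation: [1.623, -2.69, -0.0]
wrist_force: [-0.8, 1.0, 0.3]
finger_gap: 0.161
t 6.75 pos [471.5 259.8  20.1] tilt [-0.1 -0.1] az 152.23 gap 0.161 F [-0.8  1.   0.3] T [-0.02 -0.03 -0.04] q6 -2.29
shift cm [-0.04 -0.04  0.01] turn 0.03
```

View pics/s10.png

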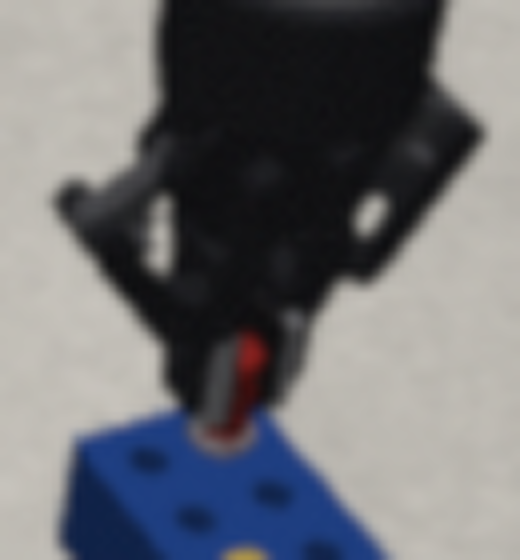

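```bash
python3 -m creep '[[0,0,-0.5,0],[0,0,-1.5,0],[0,0,-2.5,0],[0,0,-2.5,0],[0,0,-2.5,7],[0,0,-2.5,10],[0,0,-2,10],[0,0,-1,10]]' ; python3 -c "
from h import *
from cell import capture,sense
go(.4721,.26,.02,97.4)
for n in('scene','top'):
  c=capture(n);pickle.dump(c,open(n+'2.pkl','wb'))
crop(load('scene2.pkl'),310,140,410,300,4,'pics/s11.png')"
```

```text
clock: 7.8
eef_pos: [0.4726, 0.2602, 0.1734]
orientation: [-0.676, 3.064, 0.001]
wrist_force: [-0.3, -0.2, -0.6]
finger_gap: 0.165
t 7.8 pos [472.6 260.2 173.4] tilt [3.7 1.4] az 114.9 gap 0.165 F [-0.3 -0.2 -0.6] T [-0.04  0.04 -0.06] q6 -1.64
shift cm [1.100e-01 1.000e-02 1.534e+01] turn 17.5
```

View pics/s11.png

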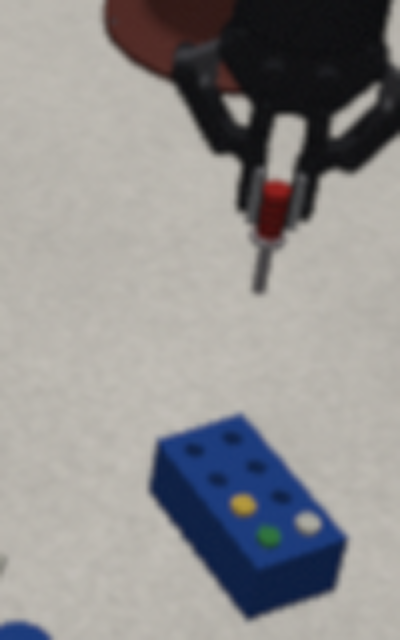

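```bash
python3 -m creep '[[0,0,0,9],[0,0,0,8.5],[0,0,0,0]]' ; python3 -c "
from h import *
go(.5943,-.2304,.165,97.4)"
```

```text
clock: 8.28
eef_pos: [0.4714, 0.2598, 0.1701]
orientation: [0.218, -3.134, 0.0]
wrist_force: [0.1, 0.7, -1.1]
finger_gap: 0.159
t 8.28 pos [471.4 259.8 170.1] tilt [-0.3 -0.1] az 97.96 gap 0.159 F [ 0.1  0.7 -1.1] T [-0.02 -0.01 -0.02] q6 -1.34
shift cm [ -5.38 -50.24   0.51] turn 0.56
```

```bash
python3 -m creep '[[-0.2,-2.5,0,0.5],[-0.5,-5,0,0],[-0.6,-5.8,0,0],[-0.6,-5.8,0,0],[-0.6,-5.8,0,0],[-0.6,-5.8,0,0],[-0.6,-5.8,0,0],[-0.6,-5.8,0,0]]';python3 -m creep '[[-0.6,-4.5,0,0],[-0.3,-2.4,0,0],[-0.18,-1,0,0],[0,0,0,0],[0,0,0,0]]' ; python3 -c "
from h import *
from cell import capture
go(.5943,-.2304,.155,97.4)
for n in('scene','top'):
  c=capture(n);pickle.dump(c,open(n+'3.pkl','wb'))
crop(load('scene3.pkl'),150,130,225,200,8,'pics/s12.png');crop(load('top3.pkl'),305,150,375,220,8,'pics/t12.png')"
```

```text
clock: 9.28
eef_pos: [0.5678, -0.1563, 0.1703]
orientation: [-0.205, 3.135, 0.0]
wrist_force: [1.1, 1.1, -0.8]
finger_gap: 0.158
clock: 9.9
eef_pos: [0.5883, -0.23, 0.1702]
orientation: [0.201, -3.135, -0.001]
wrist_force: [0.0, -0.1, 0.0]
finger_gap: 0.163
t 9.9 pos [ 588.3 -230.   170.2] tilt [-0.1  0.5] az 97.34 gap 0.163 F [ 0.  -0.1  0. ] T [0.03 0.03 0.04] q6 -2.19
shift cm [-0.59 -0.12  1.52] turn -0.06
```

View pics/s12.png

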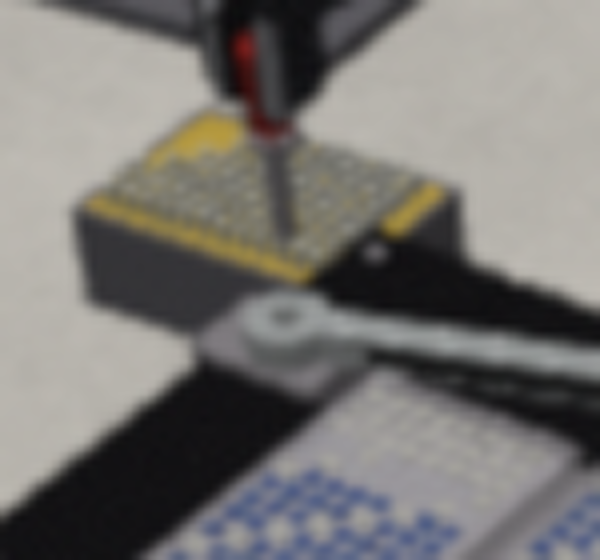

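View pics/t12.png

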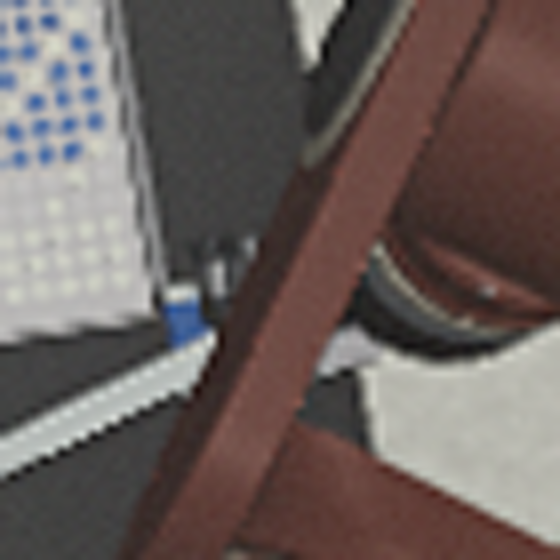

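```bash
python3 -c "
from h import *
s=load('scene3.pkl')
f=lambda p:((proj(s,p)[0]-[150,130]+.5)*8).round()
print('tip',f([.5885,-.2300,.1581]),'eye',f([.5943,-.2304,.129]),'collar',f([.5885,-.23,.1951]),f([.5885,-.23,.2]))"
```

```text
tip [292. 236.] eye [288. 316.] collar [280. 140.] [278. 127.]
```

```bash
python3 -m creep '[[-0.6,-0.1,0.5,0],[0,0,1,0],[0,0,0.6,0],[0,0,0.2,0],[0,0,0,0],[0,0,0,0]]' ; python3 -c "
from h import *
from cell import capture
go(.5943,-.2304,.145,97.4)
c=capture('scene');pickle.dump(c,open('scene4.pkl','wb'))
im=c['image'];crop(c,165,140,205,180,18,'pics/s13.png')
f=lambda p:((proj(c,p)[0]-[165,140]+.5)*18).round()
print(f([.5943,-.2304,.129]),f([.5943,-.2304,.133]),f([.5953,-.2304,.133]),f([.5943,-.2294,.133]))"
```

```text
clock: 10.75
eef_pos: [0.5946, -0.2318, 0.1476]
orientation: [-0.198, 3.135, -0.001]
wrist_force: [-0.6, 0.9, -0.8]
finger_gap: 0.162
t 10.75 pos [ 594.6 -231.8  147.6] tilt [ 0.6 -0.3] az 97.22 gap 0.162 F [-0.6  0.9 -0.8] T [ 0.01 -0.02 -0.03] q6 -2.19
shift cm [0.02 0.14 0.26] turn -0.18
[377. 531.] [374. 509.] [369. 512.] [379. 511.]
```

View pics/s13.png

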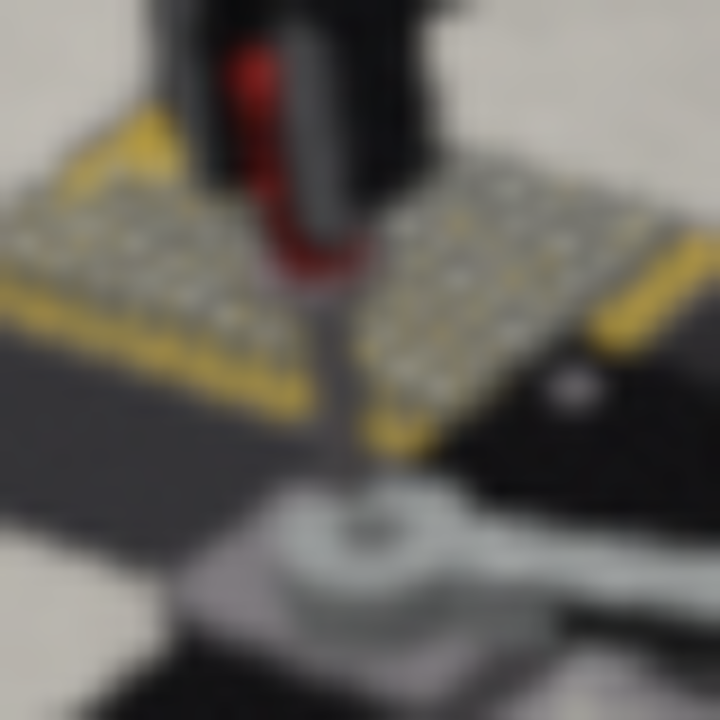

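```bash
python3 -c "
from h import go;go(.5935,-.2299,.142,97.4)"
```

```text
t 10.8 pos [ 594.6 -231.8  147.7] tilt [ 0.7 -0.4] az 97.22 gap 0.159 F [-0.4  0.1 -0.6] T [-0.06 -0.03 -0.02] q6 -2.19
shift cm [0.09 0.2  0.57] turn -0.18
```

```bash
python3 -m creep '[[0.1,0.2,0.1,0],[0,0,0.2,0],[0,0,0.1,0],[0,0,0,0],[0,0,0,0]]' ; python3 -c "
from h import go;go(.5935,-.2299,.140,97.4)"; python3 -m creep '[[0,0,0.1,0],[0,0,0.1,0],[0,0,0,0]]' ; python3 -c "
from h import *
from cell import capture
go(.5935,-.2299,.140,97.4)
c=capture('scene');pickle.dump(c,open('scene4.pkl','wb'))
crop(c,165,140,205,180,18,'pics/s14.png')"
```

```text
clock: 11.42
eef_pos: [0.5932, -0.2298, 0.1432]
orientation: [0.198, -3.135, 0.0]
wrist_force: [-0.4, -0.3, -0.4]
finger_gap: 0.161
t 11.43 pos [ 593.2 -229.8  143.2] tilt [-0. -0.] az 97.23 gap 0.161 F [-0.4 -0.3 -0.4] T [-0.04  0.04 -0.02] q6 -2.18
shift cm [-0.03 -0.02  0.32] turn -0.17
clock: 11.8
eef_pos: [0.5931, -0.2297, 0.141]
orientation: [0.198, -3.135, -0.0]
wrist_force: [0.2, -0.1, 0.3]
finger_gap: 0.163
t 11.8 pos [ 593.1 -229.7  141. ] tilt [-0.3  0.2] az 97.23 gap 0.163 F [ 0.2 -0.1  0.3] T [-0.02  0.02  0.  ] q6 -2.18
shift cm [-0.04 -0.03  0.1 ] turn -0.17
```

View pics/s14.png

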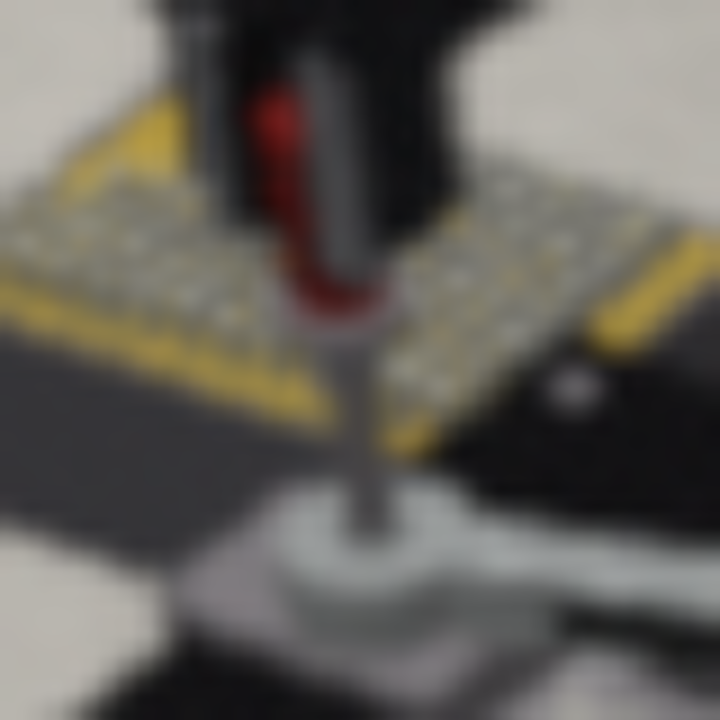

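```bash
python3 -m creep '[[0,0,0.1,0],[0,0,0.05,0],[0,0,0,0]]' ; python3 -m creep '[[0,0,0.1,0],[0,0,0.1,0],[0,0,0,0]]' ; python3 -c "
from h import go;go(.5935,-.2299,.140,97.4)"
```

```text
clock: 12.22
eef_pos: [0.5932, -0.2297, 0.1396]
orientation: [0.198, -3.135, -0.0]
wrist_force: [0.1, 0.2, -0.7]
finger_gap: 0.163
clock: 12.6
eef_pos: [0.5931, -0.2297, 0.1375]
orientation: [0.198, -3.135, -0.0]
wrist_force: [0.3, -0.2, -0.3]
finger_gap: 0.16
t 12.6 pos [ 593.1 -229.7  137.5] tilt [-0.3  0.1] az 97.23 gap 0.16 F [ 0.3 -0.2 -0.3] T [ 0.02  0.01 -0.01] q6 -2.18
shift cm [-0.04 -0.02 -0.25] turn -0.17
```

```bash
python3 -m creep '[[0,0,0.15,0],[0,0,0.15,0],[0,0,0,0]]' ; python3 -m creep '[[0,0,0.15,0],[0,0,0.15,0],[0,0,0,0]]' ;  python3 -c "
from h import *
from cell import capture
go(.5935,-.2299,.140,97.4)
c=capture('scene');pickle.dump(c,open('scene4.pkl','wb'))
crop(c,165,140,205,180,18,'pics/s15.png')"
```

```text
clock: 12.98
eef_pos: [0.5931, -0.2297, 0.1344]
orientation: [0.198, -3.135, -0.0]
wrist_force: [-0.3, 0.9, -0.4]
finger_gap: 0.16
clock: 13.35
eef_pos: [0.5931, -0.2297, 0.1315]
orientation: [0.198, -3.135, -0.0]
wrist_force: [0.7, 0.4, 0.3]
finger_gap: 0.159
t 13.35 pos [ 593.1 -229.7  131.5] tilt [-0.3  0.2] az 97.22 gap 0.159 F [0.7 0.4 0.3] T [-0.06  0.01 -0.05] q6 -2.18
shift cm [-0.04 -0.03 -0.85] turn -0.18
```

View pics/s15.png

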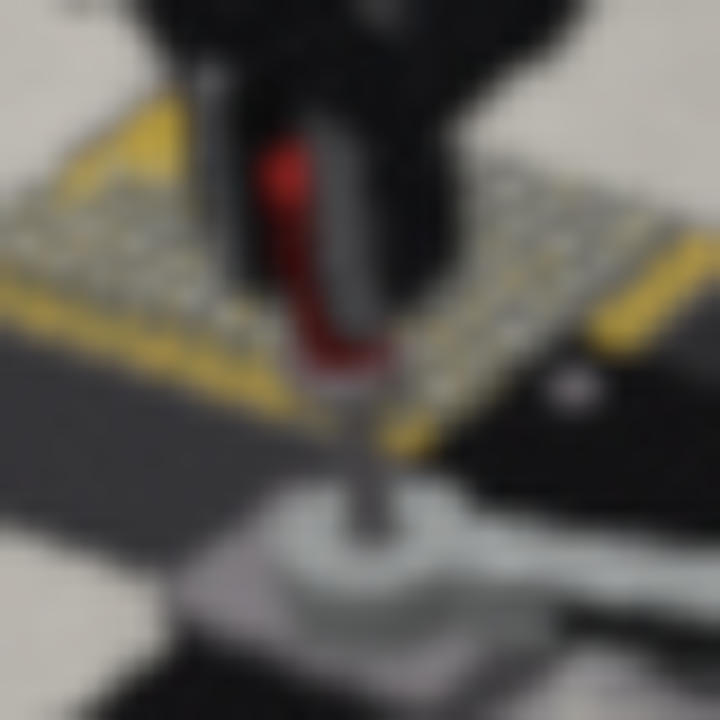

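```bash
python3 -m creep '[[0,0,0.1,0],[0,0,0.1,0],[0,0,0,0]]' ; python3 -m creep '[[0,0,0.1,0],[0,0,0,0]]' ;python3 -m creep '[[0,0,0.1,0],[0,0,0,0]]'
```

```text
clock: 13.78
eef_pos: [0.5931, -0.2297, 0.1296]
orientation: [0.198, -3.135, -0.0]
wrist_force: [-0.1, 0.2, -0.5]
finger_gap: 0.159
clock: 14.02
eef_pos: [0.5931, -0.2297, 0.1286]
orientation: [0.198, -3.135, -0.0]
wrist_force: [0.9, 0.1, 0.2]
finger_gap: 0.16
clock: 14.28
eef_pos: [0.5931, -0.2297, 0.1276]
orientation: [0.198, -3.135, -0.0]
wrist_force: [-0.8, 0.7, -0.3]
finger_gap: 0.163
```

```bash
python3 -m creep '[[0,0,0.05,0],[0,0,0,0]]' ; python3 -m creep '[[0,0,0.05,0],[0,0,0,0]]' ;python3 -m creep '[[0,0,0.05,0],[0,0,0,0]]'
```

```text
clock: 14.52
eef_pos: [0.5932, -0.2297, 0.1271]
orientation: [0.198, -3.135, -0.0]
wrist_force: [0.1, -0.4, -0.4]
finger_gap: 0.163
clock: 14.78
eef_pos: [0.5933, -0.2298, 0.127]
orientation: [-0.198, 3.135, -0.0]
wrist_force: [-0.6, -0.1, 0.5]
finger_gap: 0.161
clock: 15.02
eef_pos: [0.5935, -0.2299, 0.1269]
orientation: [-0.198, 3.135, -0.001]
wrist_force: [-0.8, 1.7, 3.7]
finger_gap: 0.163
```

```bash
python3 -m creep '[[0.05,-0.05,0.03,0],[0,-0.05,0,0],[0,0,0,0]]' ; python3 -m creep '[[0.02,-0.05,0,0],[0,-0.05,0,0],[0,0,0,0]]'; python3 -c "
from h import go;go(.5931,-.2339,.1262,97.4)"
```

```text
clock: 15.4
eef_pos: [0.5934, -0.2303, 0.1268]
orientation: [-0.198, 3.134, 0.001]
wrist_force: [-0.1, 2.4, 5.3]
finger_gap: 0.163
clock: 15.78
eef_pos: [0.5933, -0.231, 0.1267]
orientation: [-0.198, 3.134, 0.003]
wrist_force: [-0.5, 4.3, 5.3]
finger_gap: 0.161
t 15.78 pos [ 593.3 -231.   126.7] tilt [1.2 1.7] az 97.24 gap 0.161 F [-0.5  4.3  5.3] T [ 0.78  0.06 -0.01] q6 -2.19
shift cm [ 0.06 -0.29  0.05] turn -0.16
```

```bash
python3 -m creep '[[0,-0.05,0,0],[0,-0.05,0,0],[0,0,0,0]]' ; python3 -m creep '[[0.02,-0.05,0,0],[0,0,0,0]]'; python3 -c "
from h import go;go(.5931,-.2339,.1262,97.4)"
```

```text
clock: 16.15
eef_pos: [0.5933, -0.2319, 0.1266]
orientation: [-0.198, 3.134, 0.003]
wrist_force: [0.1, 3.1, 5.3]
finger_gap: 0.16
clock: 16.4
eef_pos: [0.5932, -0.2325, 0.1265]
orientation: [-0.198, 3.134, 0.002]
wrist_force: [-0.1, 3.0, 4.9]
finger_gap: 0.16
t 16.4 pos [ 593.2 -232.5  126.5] tilt [1.  1.5] az 97.24 gap 0.16 F [-0.1  3.   4.9] T [ 0.9   0.07 -0.02] q6 -2.19
shift cm [ 0.03 -0.14  0.03] turn -0.16
```

```bash
python3 -m creep '[[0,-0.05,0,0],[0,0,0,0]]' ; python3 -m creep '[[0.02,-0.05,0,0],[0,0,0,0]]';python3 -m creep '[[0,-0.05,0,0],[0,0,0,0]]'; python3 -c "
from h import go;go(.5931,-.2339,.1262,97.4)"
```

```text
clock: 16.65
eef_pos: [0.5928, -0.234, 0.1259]
orientation: [-0.198, 3.135, -0.001]
wrist_force: [-0.2, -0.2, 2.6]
finger_gap: 0.16
clock: 16.9
eef_pos: [0.592, -0.2345, 0.1248]
orientation: [0.198, -3.134, -0.0]
wrist_force: [-0.0, -0.5, -0.7]
finger_gap: 0.164
clock: 17.15
eef_pos: [0.5924, -0.2348, 0.1254]
orientation: [0.198, -3.134, -0.001]
wrist_force: [-1.0, -0.0, -2.0]
finger_gap: 0.161
t 17.15 pos [ 592.4 -234.8  125.4] tilt [-1.   0.3] az 97.22 gap 0.161 F [-1. -0. -2.] T [ 0.1   0.04 -0.01] q6 -2.19
shift cm [-0.09  0.08 -0.08] turn -0.18
```

```bash
python3 -m creep '[[0,0,0.05,0],[0,0,0,0]]' ; python3 -m creep '[[0,0,0.05,0],[0,0,0,0]]'; python3 -m creep '[[0,0,0.05,0],[0,0,0,0]]'; python3 -c "
from h import go;go(.5931,-.2339,.1262,97.4)"
```

```text
clock: 17.4
eef_pos: [0.5927, -0.2348, 0.1254]
orientation: [0.198, -3.135, 0.0]
wrist_force: [-0.1, 0.8, -0.7]
finger_gap: 0.167
clock: 17.65
eef_pos: [0.5928, -0.2348, 0.125]
orientation: [-0.198, 3.135, -0.0]
wrist_force: [-0.3, 1.6, 0.2]
finger_gap: 0.159
clock: 17.9
eef_pos: [0.5927, -0.2348, 0.1244]
orientation: [-0.198, 3.135, 0.0]
wrist_force: [0.4, 1.7, 0.7]
finger_gap: 0.165
t 17.9 pos [ 592.7 -234.8  124.4] tilt [0. 0.] az 97.23 gap 0.165 F [0.4 1.7 0.7] T [0.12 0.03 0.04] q6 -2.19
shift cm [-0.05  0.09 -0.18] turn -0.17
```

```bash
python3 -m creep '[[0,0.04,0.05,0],[0,0,0.1,0],[0,0,0,0]]' ; python3 -m creep '[[0,0,0.1,0],[0,0,0.1,0],[0,0,0,0]]'; python3 -c "
from h import go;go(.5931,-.2339,.1262,97.4)"
```

```text
clock: 18.27
eef_pos: [0.5926, -0.2345, 0.1227]
orientation: [0.198, -3.135, 0.0]
wrist_force: [-0.4, -0.1, -1.0]
finger_gap: 0.162
clock: 18.65
eef_pos: [0.5926, -0.2344, 0.1207]
orientation: [0.198, -3.135, -0.0]
wrist_force: [0.7, 0.7, 0.5]
finger_gap: 0.161
t 18.65 pos [ 592.6 -234.4  120.7] tilt [-0.2  0.1] az 97.23 gap 0.161 F [0.7 0.7 0.5] T [0.05 0.01 0.  ] q6 -2.19
shift cm [-0.06  0.05 -0.55] turn -0.17
```

```bash
python3 -m creep '[[0,0,0.1,0],[0,0,0.15,0],[0,0,0.15,0],[0,0,0,0]]' ; python3 -m creep '[[0,0,0.1,0],[0,0,0.15,0],[0,0,0.15,0],[0,0,0,0]]'; python3 -c "
from h import go;go(.5931,-.2339,.1262,97.4)"
```

```text
clock: 19.15
eef_pos: [0.5925, -0.2344, 0.1166]
orientation: [0.198, -3.135, -0.0]
wrist_force: [0.0, -0.3, -1.4]
finger_gap: 0.16
clock: 19.65
eef_pos: [0.5925, -0.2344, 0.1126]
orientation: [0.198, -3.135, -0.0]
wrist_force: [-0.3, 0.2, -1.1]
finger_gap: 0.162
t 19.65 pos [ 592.5 -234.4  112.6] tilt [-0.5  0.2] az 97.23 gap 0.162 F [-0.3  0.2 -1.1] T [ 0.02 -0.01 -0.05] q6 -2.19
shift cm [-0.06  0.04 -1.36] turn -0.17
```

```bash
python3 -m creep '[[0,0,0.15,0],[0,0,0.15,0],[0,0,0.15,0],[0,0,0.15,0],[0,0,0,0]]' ; python3 -m creep '[[0,0,0.1,0],[0,0,0.05,0],[0,0,0,0]]'; python3 -m creep '[[0,0,0.05,0],[0,0,0,0]]'; python3 -c "
from h import go;go(.5931,-.2339,.1262,97.4)"
```

```text
clock: 20.27
eef_pos: [0.5925, -0.2344, 0.1067]
orientation: [0.198, -3.135, -0.0]
wrist_force: [0.4, -0.7, -0.4]
finger_gap: 0.16
clock: 20.65
eef_pos: [0.5927, -0.2344, 0.1054]
orientation: [0.198, -3.135, -0.0]
wrist_force: [-0.8, -0.3, 0.1]
finger_gap: 0.162
clock: 20.9
eef_pos: [0.5926, -0.2345, 0.1048]
orientation: [0.198, -3.135, -0.0]
wrist_force: [-0.6, -0.2, -1.1]
finger_gap: 0.164
t 20.9 pos [ 592.6 -234.5  104.8] tilt [-0.1  0. ] az 97.22 gap 0.164 F [-0.6 -0.2 -1.1] T [ 0.04 -0.07  0.02] q6 -2.19
shift cm [-0.05  0.05 -2.14] turn -0.18
```

```bash
python3 -m creep '[[0,0,0.05,0],[0,0,0,0]]' ; python3 -m creep '[[0,0,0.05,0],[0,0,0,0]]'; python3 -m creep '[[0,0,0.05,0],[0,0,0,0]]'
```

```text
clock: 21.15
eef_pos: [0.5926, -0.2345, 0.1043]
orientation: [0.198, -3.135, -0.0]
wrist_force: [-0.2, 0.1, -0.5]
finger_gap: 0.165
clock: 21.4
eef_pos: [0.5928, -0.2345, 0.1042]
orientation: [-0.198, 3.135, -0.0]
wrist_force: [-0.5, 0.7, 0.6]
finger_gap: 0.16
clock: 21.65
eef_pos: [0.5928, -0.2345, 0.1041]
orientation: [-0.198, 3.135, -0.0]
wrist_force: [-1.8, 1.2, 3.8]
finger_gap: 0.164
```

```bash
python3 -c "
from h import *
from cell import capture
c=capture('scene');pickle.dump(c,open('scene5.pkl','wb'))
crop(c,160,135,210,180,15,'pics/s16.png')"
```

```text
(no output)
```

View pics/s16.png

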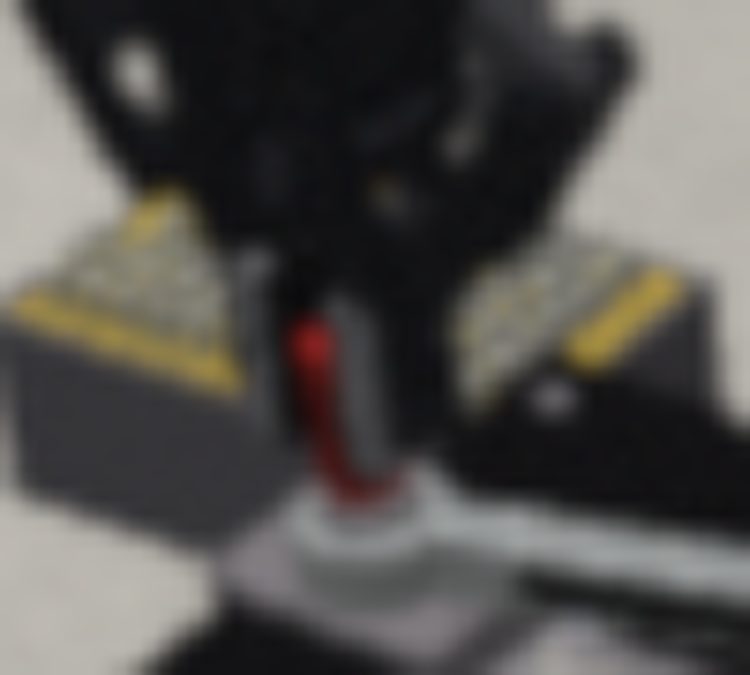

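```bash
python3 -m creep '[[0,0,-0.05,0],[0,0,0,0],[0,0,0,0],[0,0,0,0]]' 0.5; python3 -m creep '[[0,0,-0.5,0],[0,0,-1.5,0],[0,0,-2,0],[0,0,-2,0],[0,0,-2,0],[0,0,-1,0],[0,0,0,0]]';python3 -c "
from h import *
from cell import capture
go(.5931,-.2339,.1262,97.4)
for n in('scene','top'):
  c=capture(n);pickle.dump(c,open(n+'6.pkl','wb'))
crop(load('scene6.pkl'),160,130,290,220,6,'pics/s17.png');crop(load('top6.pkl'),225,140,365,240,5,'pics/t17.png')"
```

```text
clock: 22.2
eef_pos: [0.5926, -0.2344, 0.1036]
orientation: [0.198, -3.135, -0.0]
wrist_force: [-0.3, 0.2, -0.2]
finger_gap: 0.5
clock: 23.08
eef_pos: [0.5932, -0.2347, 0.1953]
orientation: [-0.198, 3.134, -0.002]
wrist_force: [0.6, -0.3, 0.6]
finger_gap: 0.497
t 23.07 pos [ 593.2 -234.7  195.3] tilt [ 1.8 -1. ] az 97.22 gap 0.497 F [ 0.6 -0.3  0.6] T [-0.06 -0.   -0.02] q6 -2.19
shift cm [0.01 0.09 6.91] turn -0.18
```

View pics/s17.png

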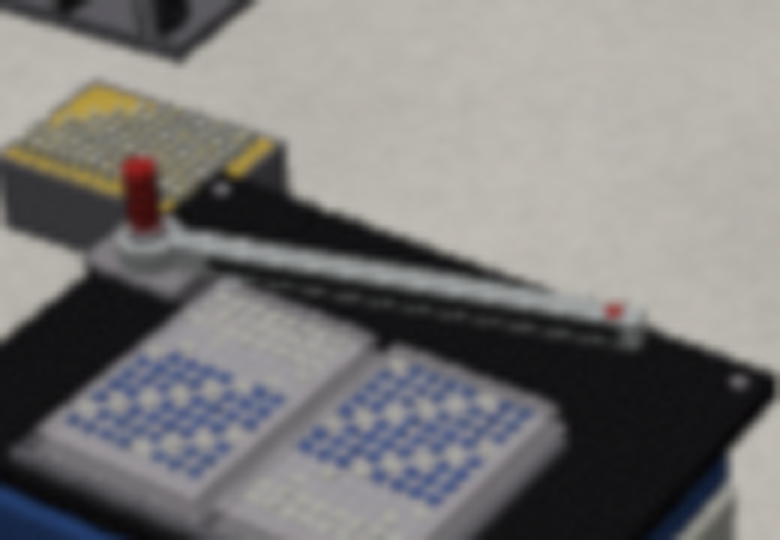

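View pics/t17.png

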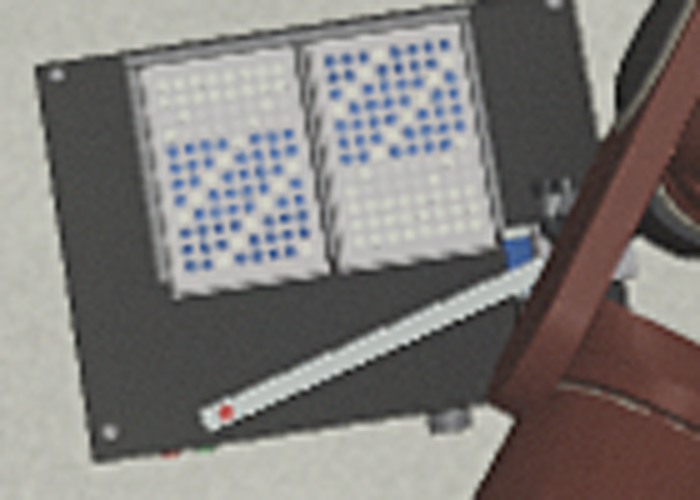

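```bash
python3 -c "
from h import *
go(.4716,-.0635,.19,97.4)"
```

```text
t 23.18 pos [ 592.3 -234.3  193.1] tilt [-1.2  0.6] az 97.22 gap 0.5 F [0.3 0.4 0.4] T [ 0.03 -0.    0.  ] q6 -2.19
shift cm [ 9.82 18.46  0.34] turn -0.18
```

```bash
python3 -m creep '[[1.2,2.3,0,-0.2],[2,4,0,0],[2,4,0,0],[2.2,4,0,0],[1.6,3,0,0],[0.8,1.2,0,0],[0,0,0,0]]' 1 30;python3 -m creep '[[0,0,1.5,0],[0,0,2.5,0],[0,0,2.5,0],[0,0,2,0],[0,0,1,0],[0,0,0.4,0],[0,0,0,0]]';python3 -c "
from h import *
from cell import capture
go(.4716,-.0635,.09,97.4)
for n in('scene','top'):
  c=capture(n);pickle.dump(c,open(n+'7.pkl','wb'))
crop(load('scene7.pkl'),160,120,310,225,5,'pics/s18.png');crop(load('top7.pkl'),225,140,365,240,5,'pics/t18.png')"
```

```text
clock: 24.05
eef_pos: [0.4714, -0.0634, 0.1934]
orientation: [0.205, -3.135, 0.0]
wrist_force: [0.2, -1.4, -0.9]
finger_gap: -0.002
clock: 24.92
eef_pos: [0.472, -0.0639, 0.0951]
orientation: [-0.203, 3.135, -0.0]
wrist_force: [-0.5, 0.6, -0.4]
finger_gap: 0.0
t 24.93 pos [472.  -63.9  95.1] tilt [ 0.3 -0.1] az 97.41 gap 0.0 F [-0.5  0.6 -0.4] T [-0.04  0.02 -0.01] q6 -1.99
shift cm [0.03 0.04 0.51] turn 0.01
```

View pics/s18.png

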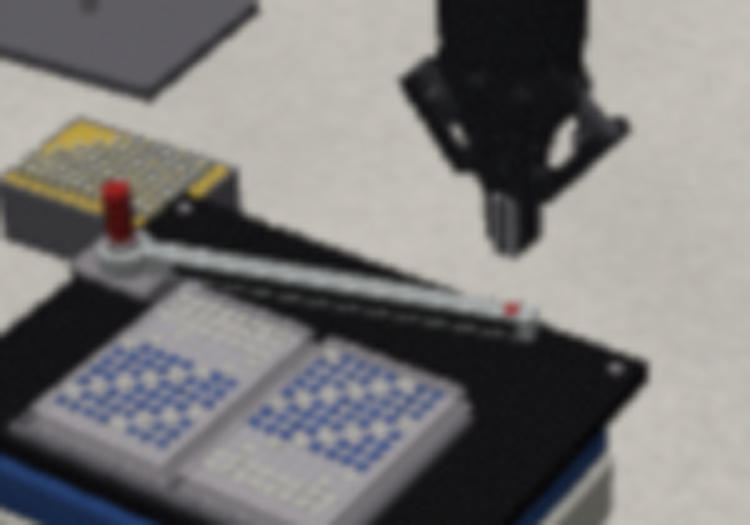

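View pics/t18.png

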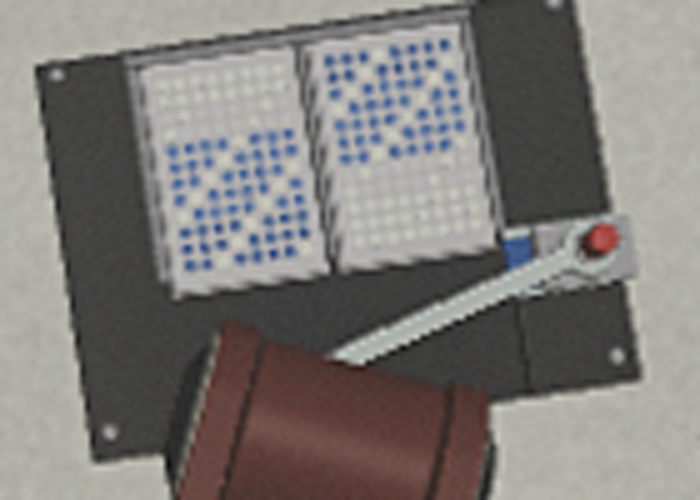

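```bash
python3 -c "
from h import *
s=load('scene7.pkl')
for z in(.12,.125,.13): print(ray(s,(261.5,169.2),z))
t=load('top7.pkl');u=load('top6.pkl')
print('dot',ray(u,(225+226/5-.4,140+412/5-.4),.129))
a=np.radians(7.4);P=np.array([.5926,-.2344])
for x in(-.017,-.03,-.0195): print(x,P+[np.cos(a)*x-np.sin(a)*.185,np.sin(a)*x+np.cos(a)*.185])"
```

```text
[ 0.45791124 -0.08080524  0.12      ]
[ 0.46336586 -0.07626139  0.125     ]
[ 0.46882048 -0.07171753  0.13      ]
dot [ 0.50885892 -0.03594783  0.129     ]
-0.017 [ 0.5519144  -0.05313036]
-0.03 [ 0.53902268 -0.0548047 ]
-0.0195 [ 0.54943523 -0.05345235]
```

```bash
python3 -m creep '[[0,0,0.6,0],[0,0,0.6,0],[0,0,0,0],[0,0,0,0]]';python3 -m creep '[[-0.5,0,0,0],[-0.6,0,0,0],[-0.6,0,0,0],[-0.6,0,0,0],[-0.6,0,0,0],[-0.6,0,0,0],[-0.3,0,0,0],[0,0,0,0]]';python3 -c "
from h import *
from cell import capture
go(.5519,-.0531,.083,97.4)
for n in('scene','top'):
  c=capture(n);pickle.dump(c,open(n+'8.pkl','wb'))
crop(load('scene8.pkl'),160,120,310,225,5,'pics/s19.png')"
```

```text
clock: 25.52
eef_pos: [0.4716, -0.0636, 0.0828]
orientation: [0.204, -3.135, -0.0]
wrist_force: [0.4, -0.5, 0.2]
finger_gap: -0.002
clock: 26.52
eef_pos: [0.5095, -0.0587, 0.0829]
orientation: [-0.204, 3.135, -0.0]
wrist_force: [-0.3, -0.1, -0.3]
finger_gap: 0.002
t 26.52 pos [509.5 -58.7  82.9] tilt [ 0. -0.] az 97.43 gap 0.002 F [-0.3 -0.1 -0.3] T [-0.05 -0.02  0.  ] q6 -1.96
shift cm [-4.27  0.01 -0.01] turn 0.03
```

View pics/s19.png

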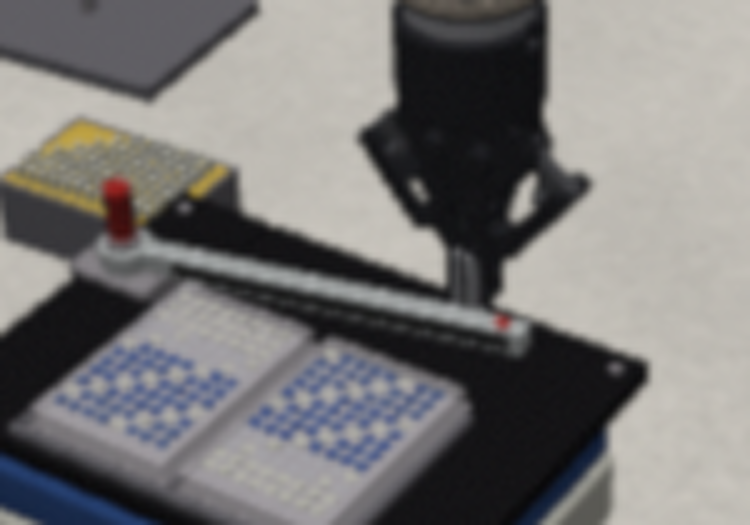

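```bash
python3 -m creep '[[-0.5,0,0,0],[-0.6,0,0,0],[-0.6,0,0,0],[-0.6,0,0,0],[-0.6,0,0,0],[-0.5,0,0,0],[-0.2,0,0,0],[0,0,0,0]]';python3 -c "
from h import *
from cell import capture
go(.5519,-.0531,.083,97.4)
for n in('scene','top'):
  c=capture(n);pickle.dump(c,open(n+'8.pkl','wb'))
crop(load('scene8.pkl'),160,120,310,225,5,'pics/s20.png')"
```

```text
clock: 27.62
eef_pos: [0.5452, -0.0541, 0.0829]
orientation: [-0.204, 3.135, -0.0]
wrist_force: [0.5, 0.7, 0.8]
finger_gap: 0.0
t 27.62 pos [545.2 -54.1  82.9] tilt [ 0.1 -0.1] az 97.43 gap 0.0 F [0.5 0.7 0.8] T [0.02 0.01 0.01] q6 -1.94
shift cm [-0.68  0.01 -0.01] turn 0.03
```

View pics/s20.png

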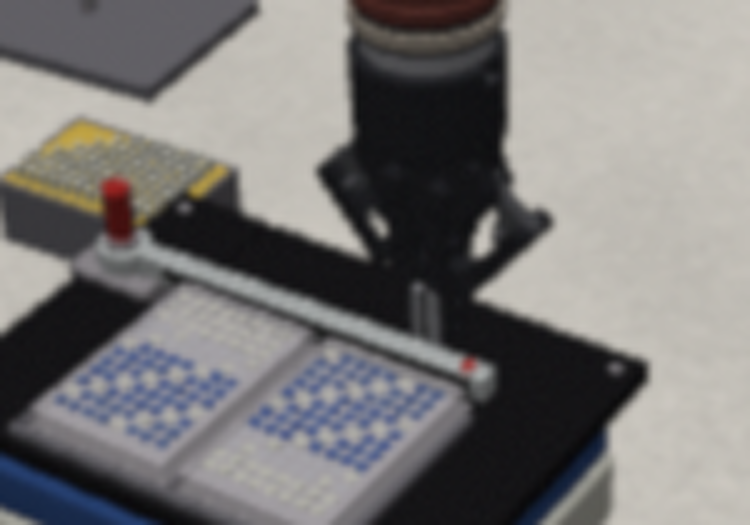

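```bash
cat > m.py <<'E'
from h import *
def redc(c,x0,y0,x1,y1):
    im=c["image"][y0:y1,x0:x1].astype(float); w=np.clip(im[...,2]-(im[...,0]+im[...,1])/2-25,0,None)
    yy,xx=np.mgrid[y0:y1,x0:x1]; return np.array([(w*xx).sum(),(w*yy).sum()])/w.sum()
def yaw(n,box,z=.129,P=None):
    c=load(n);u=redc(c,*box);d=ray(c,u,z)[:2]
    for P in((.5926,-.2344),(.5931,-.2339),(.592,-.235)):
        v=d-np.array(P);print(n,u.round(2),d.round(4),"len",np.hypot(*v).round(4),"yaw",np.degrees(np.arctan2(-v[0],v[1])).round(2))
E
python3 -c "
from m import *
yaw('scene8.pkl',(247,187,260,198))
s=load('scene8.pkl')
# collar/pin bottom check: pin axis grip projected
print(proj(s,[.5926,-.2344,.165]), proj(s,[.5926,-.2344,.133]))
crop(s,170,150,200,180,20,'pics/s21.png')
crop(s,210,170,265,215,14,'pics/s22.png')"
```

```text
scene8.pkl [253.17 192.49] [ 0.558  -0.0249] len 0.2124 yaw 9.38
scene8.pkl [253.17 192.49] [ 0.558  -0.0249] len 0.2119 yaw 9.53
scene8.pkl [253.17 192.49] [ 0.558  -0.0249] len 0.2129 yaw 9.19
[[183.40122579 156.89711441]] [[184.72565345 166.94809507]]
```

View pics/s21.png

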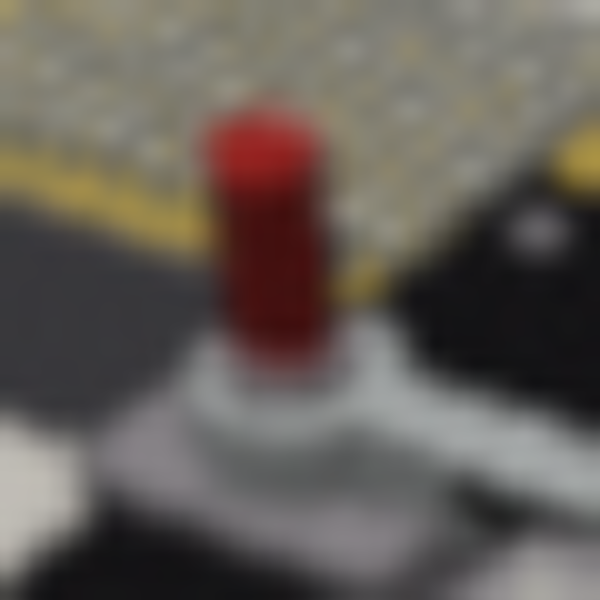

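View pics/s22.png

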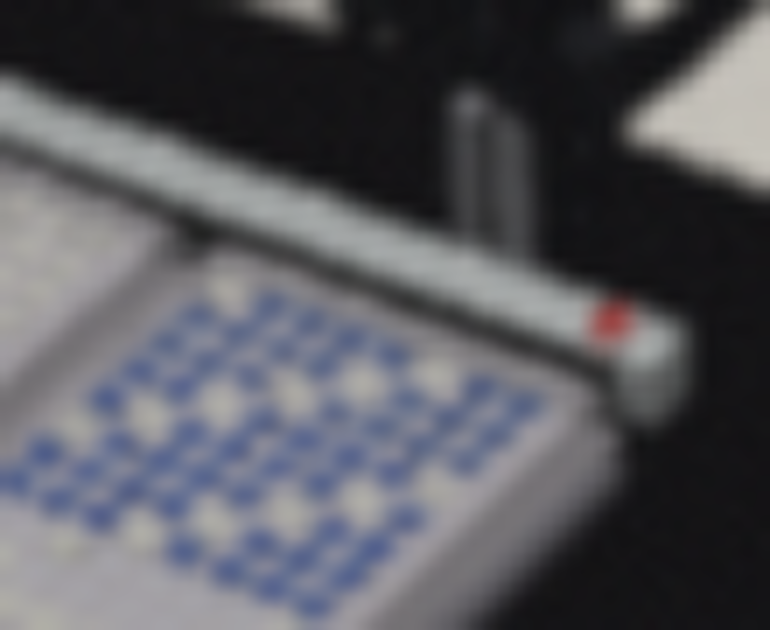

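```bash
python3 -m creep '[[-0.2,0,0,0],[-0.15,0,0,0],[-0.1,0,0,0],[0,0,0,0],[0,0,0,0]]';python3 -c "
from m import *
from cell import capture
go(.5519,-.0531,.083,97.4)
for n in('scene','top'):
  c=capture(n);pickle.dump(c,open(n+'9.pkl','wb'))
yaw('scene9.pkl',(247,187,260,198))
crop(load('scene9.pkl'),210,170,265,215,14,'pics/s23.png')
crop(load('top9.pkl'),225,140,365,240,5,'pics/t23.png')"
```

```text
clock: 28.35
eef_pos: [0.5496, -0.0535, 0.0829]
orientation: [-0.203, 3.135, -0.0]
wrist_force: [0.2, 0.1, 0.0]
finger_gap: 0.002
t 28.35 pos [549.6 -53.5  82.9] tilt [ 0.2 -0.1] az 97.43 gap 0.002 F [0.2 0.1 0. ] T [-0.02  0.03  0.03] q6 -1.93
shift cm [-0.24  0.01 -0.01] turn 0.03
scene9.pkl [252.14 193.49] [ 0.5627 -0.0243] len 0.2123 yaw 8.11
scene9.pkl [252.14 193.49] [ 0.5627 -0.0243] len 0.2118 yaw 8.26
scene9.pkl [252.14 193.49] [ 0.5627 -0.0243] len 0.2128 yaw 7.92
```

View pics/s23.png

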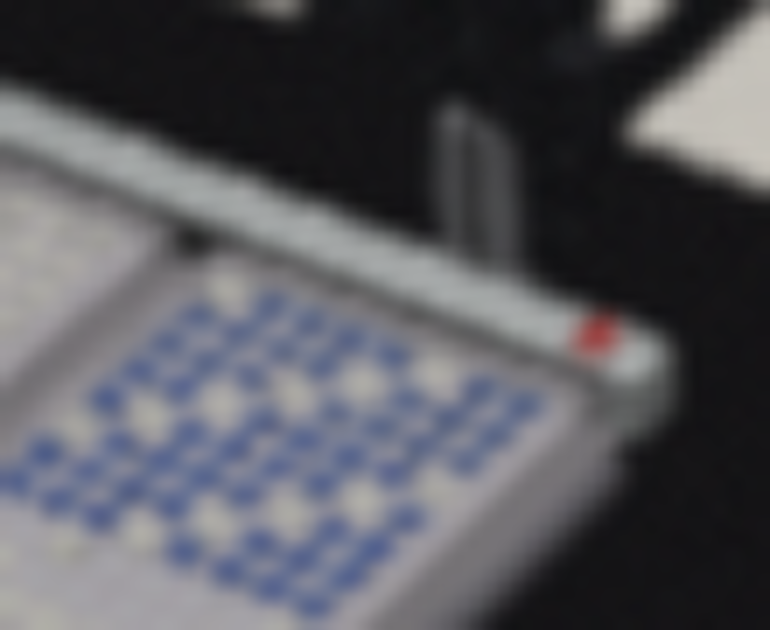

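View pics/t23.png

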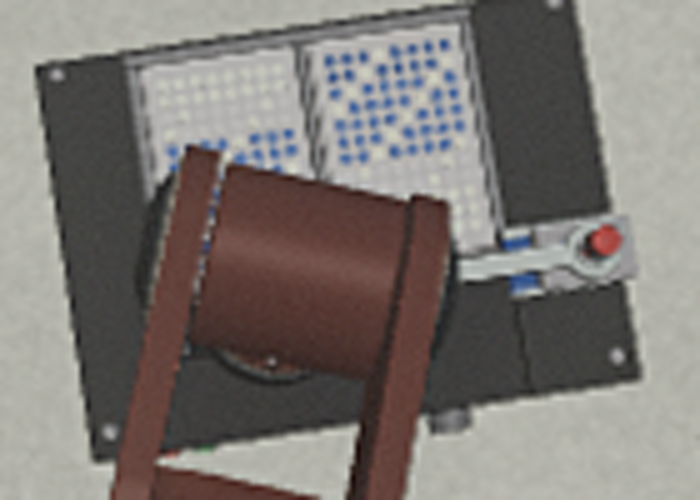

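```bash
python3 -m creep '[[-0.1,0,0,0],[-0.05,0,0,0],[0,0,0,0],[0,0,0,0]]';python3 -c "
from m import *
from cell import capture
go(.5519,-.0531,.083,97.4)
c=capture('scene');pickle.dump(c,open('scene10.pkl','wb'))
yaw('scene10.pkl',(247,187,260,198))
crop(c,175,150,265,215,8.8,'pics/s24.png')"
```

```text
clock: 28.95
eef_pos: [0.551, -0.0533, 0.0829]
orientation: [-0.204, 3.135, -0.0]
wrist_force: [0.4, -0.3, -0.7]
finger_gap: 0.003
t 28.95 pos [551.  -53.3  82.9] tilt [ 0.1 -0.1] az 97.43 gap 0.003 F [ 0.4 -0.3 -0.7] T [0.06 0.08 0.01] q6 -1.93
shift cm [-0.09  0.01 -0.01] turn 0.03
scene10.pkl [251.82 193.99] [ 0.5647 -0.0236] len 0.2127 yaw 7.54
scene10.pkl [251.82 193.99] [ 0.5647 -0.0236] len 0.2122 yaw 7.69
scene10.pkl [251.82 193.99] [ 0.5647 -0.0236] len 0.2132 yaw 7.36
```

View pics/s24.png

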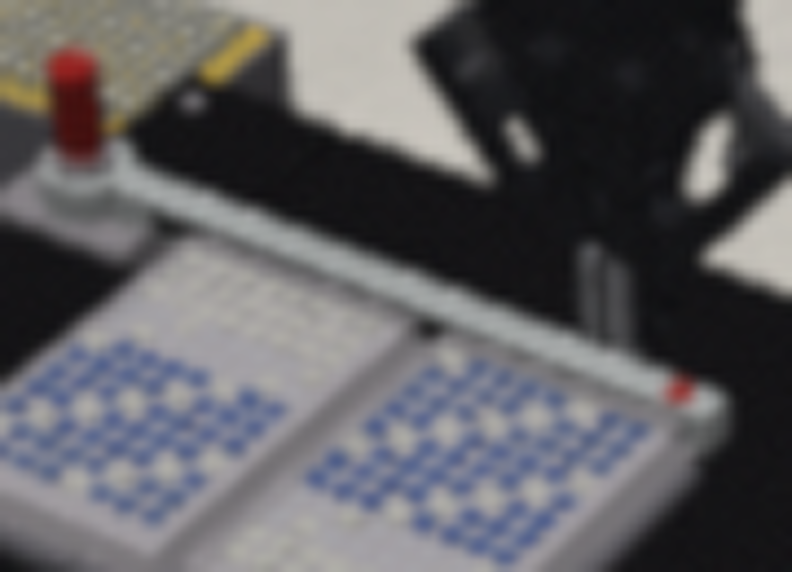

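```bash
python3 -m creep '[[0.5,0,0,0],[2,0,0,0],[4,0,0,0],[4,0,0,0],[4,0,-1,0],[4,0,-2,0],[0,0,-2,0],[0,0,0,0]]';python3 -c "
from m import *
from cell import capture
go(.5519,-.0531,.083,97.4)
for n in('scene','top'):
  c=capture(n);pickle.dump(c,open(n+'11.pkl','wb'))
cv2.imwrite('pics/t25.png',load('top11.pkl')['image'])
yaw('scene11.pkl',(247,187,260,198))
crop(load('top11.pkl'),225,130,365,240,5,'pics/t26.png')"
```

```text
clock: 30.0
eef_pos: [0.3685, -0.0778, 0.1348]
orientation: [-0.202, 3.131, -0.004]
wrist_force: [0.2, -0.4, -0.9]
finger_gap: -0.001
t 30.0 pos [368.5 -77.8 134.8] tilt [ 4.5 -2. ] az 97.4 gap -0.001 F [ 0.2 -0.4 -0.9] T [-0.06  0.    0.05] q6 -2.11
shift cm [-18.49   0.1    5.26] turn -0.0
scene11.pkl [251.84 193.94] [ 0.5645 -0.0237] len 0.2126 yaw 7.6
scene11.pkl [251.84 193.94] [ 0.5645 -0.0237] len 0.2122 yaw 7.75
scene11.pkl [251.84 193.94] [ 0.5645 -0.0237] len 0.2131 yaw 7.41
```

View pics/t26.png

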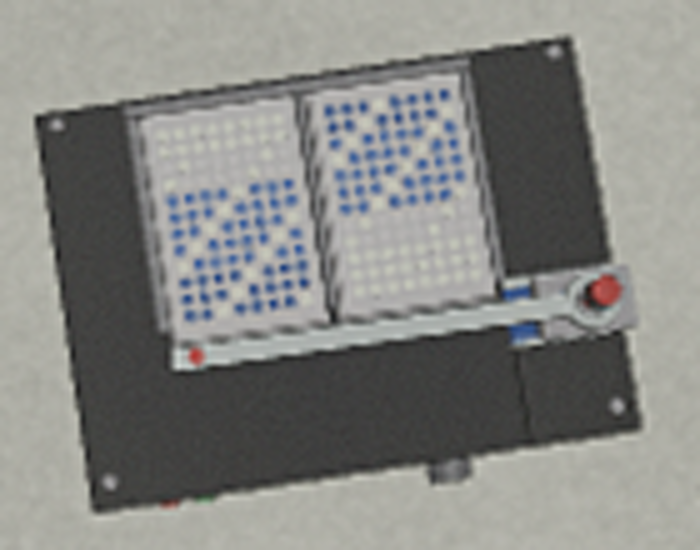

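Run:
```python
from m import *
c=load('top11.pkl');o=load('top0.pkl')
g=cv2.cvtColor(c['image'],cv2.COLOR_BGR2GRAY).astype(float)
def edge(cols,r0f,half,z,sign):
    pts=[]
    for u in cols:
        r0=int(round(r0f(u)));p=g[r0-half:r0+half+1,u];d=np.clip(sign*np.diff(p),0,None)
        if d.sum()>20: pts.append(ray(c,(u,(d*(np.arange(len(d))+r0-half+.5)).sum()/d.sum()),z)[:2])
    pts=np.array(pts)
    for _ in range(3):
        k=np.polyfit(pts[:,1],pts[:,0],1);r=pts[:,0]-np.polyval(k,pts[:,1]);pts=pts[abs(r)<max(2*r.std(),2e-4)]
    return -np.degrees(np.arctan(k[0])),np.polyval(k,-.14),len(pts),r.std()
L=lambda a,b:(lambda u:130+(a[1]+(b[1]-a[1])*((u-225)*5-a[0])/(b[0]-a[0]))/5)
print('bar front',edge(range(262,325),L((175,372),(540,310)),3,.129,-1))
print('deck front',edge(list(range(246,312))+list(range(322,350)),L((95,512),(640,428)),3,.115,1))
print('deck back',edge(range(235,337),L((36,113),(570,38)),3,.115,-1))
d=cv2.absdiff(c['image'],o['image']).max(2);d[:,:]=d; m=(d>35).astype(np.uint8)
n,_,st,_=cv2.connectedComponentsWithStats(m)
for s in st[1:]:
    if s[4]>4: print(s)
```

```text
bar front (np.float64(7.329461435101074), np.float64(0.5744064371226851), 58, np.float64(0.0005274627674346752))
deck front (np.float64(7.559763008379699), np.float64(0.5064615363252487), 83, np.float64(0.00039341650612440687))
deck back (np.float64(7.498579132290276), np.float64(0.7278877475887888), 90, np.float64(0.0005477129131888157))
[335 185   6   5  11]
[340 185   9   9  48]
[259 189  81  39 724]
[158 236   9   7  47]
[ 240  253   97  131 6093]
[  0 371  22  13 228]
[168 373  36  11 216]
[236 375   5   9  20]
```

View pics/t25.png

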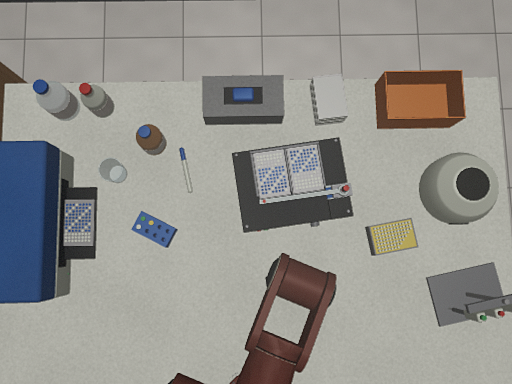

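```bash
python3 -c "
from cell import sense,close_job
s=sense();print(s['clock'],s['wrist_force']);print(close_job())"
```

```text
30.1 [ 0.56900336  0.04411703 -0.45927635]
the job is handed in; nothing more can be done
None
```

The gate is hung, with the pin fully home in the eye and lug and the gate swung in along the plate fronts. I handed the job in at about 30.1 s.

**What I did:** I took the pin from the rack and lowered it through the eye with no measurable force. It touched the lug at about 4 N. I then dragged it and the gate about 4.5 mm along the slot at about 5 N until it dropped into the hole. The last 20 mm went down freely until the collar seated at about 4 N; the highest force I saw on the pin was about 7 N. I let go, then pushed the bar in with the closed fingertips and backed off.

**Last checks:**
- **Pin home:** the collar seated at the predicted height. In the last close scene view, taken after release, the pin's top was at the home position within about 0.3 px (roughly 1 mm), and the collar lay on the eye.
- **Gate parallel:** the bar's front edge measured 7.3° against 7.5° for the deck edges. The red dot gave 7.4° to 7.8° depending on the assumed pin centre. The 1.5 mm gap to the plates is too small for the pictures to confirm. No plate contact showed in the force.
- **Rest of the bench:** comparing before and after in the top view, only the gate, the pin and the arm had changed; plates and tubes had not.

**Things that disagreed:**
- **TCP height:** the cameras put the fingertips about 36 mm higher than the reported TCP height. I relied on the pictures and contact, and the contact heights then matched.
- **Starting swing:** the bar started about 0.30 rad out, where the description says 0.1 to 0.2.
- **Pin position:** the camera and robot positions for the pin differed by up to about 2 mm.

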